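Empty the ink bays of the label printer

TASK

The label printer is going for service. First move the product cartons lying on its ink cover into the clear tote (not in with the loose tubes), then open the cover fully, push each ink cartridge down until it springs up, pull it out and set it down on the floor of the dark tray, none on top of another; when the last one is out, shut the cover. Leave everything else on the table where it is.

Things in the scene. Friction and masses are not known exactly. Their poses are not given: they have to be found in the camera images.
- printer: grey label printer, 280 x 260 mm, fixed. Origin: on the table, midway between its sides, 130 mm behind its front face; x from its front (robot side) to its back, y to its left, z up. Deck with the ink bays 105 mm up, under the ink cover; from x = 75 mm back stands the label-roll housing, 167 mm tall
- bays (a point): middle of the row of three ink bays, at deck height (printer x = -45, y = 0, z = 105 mm). Bays at y = -62 (cyan), 0 (magenta), 62 mm (yellow): upright wells 68 (x) x 36 mm, each for one cartridge on a spring lifter with a push-to-release catch. A latched cartridge stands 10 mm above the deck and cannot be pulled
- cover (a joint): hinge of the ink cover, a dark grey panel 175 x 250 mm over all the bays, its top 125 mm above the table when shut: 0 = shut, 1.75 rad = fully open, leaning a little back past upright. Opens upward, front edge up and back, about the printer's y. A stiff hinge holds it at any angle (about 3 N at the handle moves it)
- cover_handle (a point): middle of the cover's loop handle: round bar 12 mm thick, 110 mm long, along the printer's y, 45 mm in front of the cover's front edge and in its plane, on an arm at each end (free space between bar and cover 39 x 100 mm). Shut: at printer x = -175, y = 0, z = 119 mm. Moves with the cover, on a circle of 215 mm about cover_hinge
- cover_hinge (a point): middle of the cover's hinge axis, fixed to the printer at x = 40, y = 0, z = 115 mm; the axis runs along the printer's y
- tray: dark grey open tray for taken-out cartridges, fixed, left or right of the printer, 250 x 130 mm outside, walls 4 mm thick and 30 mm tall, floor 4 mm. Origin: centre of its underside; x along its length
- tote: clear plastic product tote, fixed, left or right of the printer, 270 (x) x 170 mm outside, walls 4 mm thick, 63 mm tall with the rim, floor 4 mm. Origin: centre of its underside. A 45 mm tall partition at x = 75 mm pens off a few loose tubes at the +x end; cartons go in the larger part, x from -131 to 75 mm, y from -81 to 81 mm
- cyan: cyan ink cartridge, dark case, cyan top, 66 (x) x 32 (y) x 56 mm tall, 50-100 g, 6 mm lug on its rear (+x). Origin: centre of underside. Starts latched. Pressed down 8 mm to its stop (3 to 5 N; it unlatches after 6 mm) and let go, it springs up to 36 mm above the deck: grip it by its width, lift 25 mm to clear the well. It does not latch again
- magenta: magenta ink cartridge, dark case, magenta top, 66 (x) x 32 (y) x 56 mm tall, 50-100 g, 6 mm lug on its rear (+x). Origin: centre of underside. Starts latched. Pressed down 8 mm to its stop (3 to 5 N; it unlatches after 6 mm) and let go, it springs up to 36 mm above the deck: grip it by its width, lift 25 mm to clear the well. It does not latch again
- yellow: yellow ink cartridge, dark case, yellow top, 66 (x) x 32 (y) x 56 mm tall, 50-100 g, 6 mm lug on its rear (+x). Origin: centre of underside. Starts latched. Pressed down 8 mm to its stop (3 to 5 N; it unlatches after 6 mm) and let go, it springs up to 36 mm above the deck: grip it by its width, lift 25 mm to clear the well. It does not latch again
- catch_cyan (a joint): hidden catch of the cyan bay, swung by the cartridge itself when it is pushed down: 0 = latched, about 0.37 rad = released; it then stays released
- catch_magenta (a joint): hidden catch of the magenta bay, swung by the cartridge itself when it is pushed down: 0 = latched, about 0.37 rad = released; it then stays released
- catch_yellow (a joint): hidden catch of the yellow bay, swung by the cartridge itself when it is pushed down: 0 = latched, about 0.37 rad = released; it then stays released
- carton1: small filled product carton, dark with orange flowers and one cream end, 84 (x) x 36 (y) x 24 mm, about 60 g, lying on the closed ink cover; None if absent. Origin: centre of its underside.
- carton2: small filled product carton, dark with orange flowers and one cream end, 84 (x) x 36 (y) x 24 mm, about 60 g, lying on the closed ink cover; None if absent. Origin: centre of its underside.
- carton3: small filled product carton, dark with orange flowers and one cream end, 84 (x) x 36 (y) x 24 mm, about 60 g, lying on the closed ink cover; None if absent. Origin: centre of its underside.
- tape_roll: roll of packing tape standing on its flat side, 90 mm across, 48 mm tall; not part of the job. Origin: centre of its underside.
- label_roll: roll of blank white labels, 80 mm across, 50 mm tall; not part of the job. Origin: centre of its underside.
- sanitiser: hand sanitiser bottle, 60 mm across, 160 mm tall; not part of the job. Origin: centre of its underside.
- jar: amber jar with a black cap, 70 mm across, 85 mm tall; not part of the job. Origin: centre of its underside.
- scanner: black and yellow hand scanner lying flat, 145 x 66 x 36 mm; not part of the job. Origin: centre of its underside.
- box_knife: red box knife, 170 x 22 x 12 mm; not part of the job. Origin: centre of its underside.
Mind the look-alikes: they are no part of the job. Leave any green look-alike of the carton1 alone.

How it is judged:
By the outcome, as a careful person would: the job done as asked, in the order asked, and still so for the second after the job is handed in, with the robot touching nothing.
Of carton1, carton2, carton3 only 1 to 3 are there at a start; the rules pass over those that are not, and their reading is None.
At some moment in a run one of carton1, carton2, carton3 may be knocked a few centimetres aside while the robot is not near it.
Once in a run the grip may slacken for a moment while it holds something.
It also fails if it takes over 210 s, if anything falls off the work surface, if the arm or the gripper's body presses on something with over 40 N, if the wrist force passes 120 N, or if a joint passes its speed limit or range.

ROBOT

A 6-joint arm with a two-finger parallel gripper is mounted at the origin on the work surface. World frame = base frame: x ahead of the robot, y to its left, z up, the work surface at z = 0. Lengths are in m, angles in rad, forces in N, time in s.
With the tool pointing down it reaches from about 0.375 to 0.9 m from the base axis. Payload 3.1 kg.
Tool frame: the origin (TCP) lies at the very end of the fingers, on their centre line; the grasp point (between the pads) lies 19 mm behind it; z points along the fingers, y is the line along which they close (so a half turn about z gives the same grasp; the last joint's range is limited). The gripper opens to 87 mm and grips with 3 to 60 N. Pads are 19 mm wide; open, the fingers measure 117 mm over their backs; the gripper's body (75 mm by 190 mm) begins 51 mm behind the grasp point.
Start: joints at [1.062, 0.527, 1.433, -0, 1.181, -0.178], TCP at [0.202, 0.591, 0.223] pointing down, gripper open.
Joint ranges: [-3.08, 3.08], [-0.75, 2.2], [0.22, 2.44], [-1.43, 4.57], [0, 2.65], [-2.85, 2.85]. Speed limits (rad/s): [2.79, 2.79, 3.14, 3.14, 3.14, 3.14].

INTERFACE

Orientations are given as a unit quaternion [x, y, z, w].
In Python, from rig import status, viewer, robot gives the robot as it stands.
- The arm moves only by the tool arm_command, never from a script. Its arguments are lists of equal length, an entry for each row: "delta_rot": the turn, a rotation vector about the tool's x, y, z in degrees, a list of three; "delta_pos": the shift along the tool's x, y, z in m, a list of three; "gripper": the closure, from -1 (fully open) to 1 (shut). In form: {"delta_rot": [[rx, ry, rz], ...], "delta_pos": [[dx, dy, dz], ...], "gripper": [gripper, ...]}. A call has 1 to 12 rows; each row is the pose to reach, as a shift and turn from the pose commanded when the call began, along the tool's axes at that moment; what a row does not reach only later rows make up. A row lasts 1/12 s, in which the tool goes at most 41.7 mm and 7.16 degrees, less where a joint would pass 70% of its speed; a pose out of reach is approached as far as the arm can. A call with a gripper value outside its range is refused whole. The fingers move at their own pace and stop on an object; "grip_force" is the grip in N (left out, the last holds). Time passes only in rows, so rows that repeat a pose let the fingers close. It gives the time, the measured TCP pose, the force, the opening and the grip force at its end, in the units of the state.
- status.get_obs(): the state, without advancing time (a new reading comes with each control period).
- viewer.camera(name): name is "scene" or "top" or "wrist"; returns a dict with "pixels" (480x640x3 uint8, blue, green, red), "fx", "fy", "cx", "cy" (pixels), "pose" (4x4, takes a point from camera to world coordinates); the wrist camera has in their place "mount" (4x4, takes a point from camera to tool coordinates, whose origin is the TCP and whose axes are the flange's). Camera axes: x right, y down, z forward; pixel columns grow to the right and rows downward; lengths in m; the calibration is good to about 2 mm. A picture is of the moment at which its call begins: read the wrist's pose just before it. There is no depth.
- robot.hand_in(): hands the job in; it is judged then, once.
The state is a dict: "time": time; "q": joint angles; "joint_velocities": joint speeds; "joint_torque": joint torques, N m; "position": TCP position; "tool_rot": TCP orientation; "ft_force": force on the tool from outside, world axes, zero at the start; "moment": the same for the moment, N m; "grip_width": finger opening in m; "grip_force": force on a finger pad.
Only numpy, scipy, OpenCV 4.12 (cv2) and the standard library are available. Lean on these libraries where they do the work, as an engineer would, in place of code of your own. Each camera call takes 0.05 s, during which the arm holds its last target. There are 200 camera calls.

## Working session

There is one attempt and no reset: what is moved stays moved. The work goes in short steps, Python scripts to look and compute and a tool call to move; the robot and the scene stay as the last step left them, time stands still between calls to the robot, and variables do not carry over. Pictures are saved under pics/ and viewed, at most 14 in all, crops included, and the job is handed in when it is done.

Besides the shell and the picture viewer there is one more tool, called after "Request:" as a command line: name --argument value ..., lists and objects as JSON in quotes. arm_command: Moves the arm, as the interface text tells. Its arguments: {"type":"object","properties":{"delta_rot":{"type":"array","items":{"type":"array","items":{"type":"number"}}},"delta_pos":{"type":"array","items":{"type":"array","items":{"type":"number"}}},"gripper":{"type":"array","items":{"type":"number"}},"grip_force":{"type":"number"}},"required":["delta_rot","delta_pos","gripper"]}

```bash
ls; mkdir -p pics
python3 - <<'E'
from rig import status, viewer, robot
import cv2,numpy as np
print(status.get_obs())
for n in ("top","scene"):
    c=viewer.camera(n); cv2.imwrite(f"pics/{n}0.png",c["pixels"]); print(n,c["fx"],c["cx"],c["cy"],np.round(c["pose"],4).tolist())
c=viewer.camera("wrist");print(c["fx"],c["mount"].tolist() if hasattr(c["mount"],'tolist') else c["mount"])
E
```

```text
pics
{'time': 0.0, 'q': array([ 1.06250610e+00,  5.28448131e-01,  1.43390619e+00,  1.75193631e-05,
        1.18137308e+00, -1.78500252e-01]), 'joint_velocities': array([ 1.47663707e-03, -6.55838395e-04,  1.36191274e-04,  9.58027910e-05,
        5.95964952e-04,  9.81895137e-04]), 'joint_torque': array([ 1.42424087e-03, -4.40034449e+01, -1.76592761e+01,  6.33980753e-02,
        5.80437889e-02, -1.64569719e-04]), 'position': array([0.2020106 , 0.5906846 , 0.22158147]), 'tool_rot': array([ 1.64151938e-01,  9.86434489e-01, -1.00232909e-03, -3.66996877e-04]), 'ft_force': array([-0.09218296, -0.44731947, -0.25427569]), 'moment': array([-0.00019334,  0.0063317 ,  0.03036059]), 'grip_force': 0.0, 'grip_width': 0.08720380565796124}
top 506.286408868491 318.22084169849734 245.78414182346728 [[-0.0299, -0.9937, 0.1079, 0.4015], [-0.9993, 0.0319, 0.0175, -0.0069], [-0.0208, -0.1073, -0.994, 1.3431], [0.0, 0.0, 0.0, 1.0]]
scene 546.3370554782198 318.6962476868049 233.1440573705647 [[-0.0759, 0.541, -0.8376, 1.9199], [0.9971, 0.0483, -0.0592, 0.1175], [0.0084, -0.8396, -0.5431, 1.0139], [0.0, 0.0, 0.0, 1.0]]
350.9128389398631 [[-0.0012080359207259693, -0.9580176494608438, -0.28670668630280105, 0.08048788416992787], [0.9999990874311805, -0.001330721529230327, 0.00023306011475245065, 0.0002341986621008374], [-0.0006048024633555148, -0.28670614311822856, 0.9580183827632162, -0.16264986955338287], [0.0, 0.0, 0.0, 1.0]]
```

View pics/top0.png

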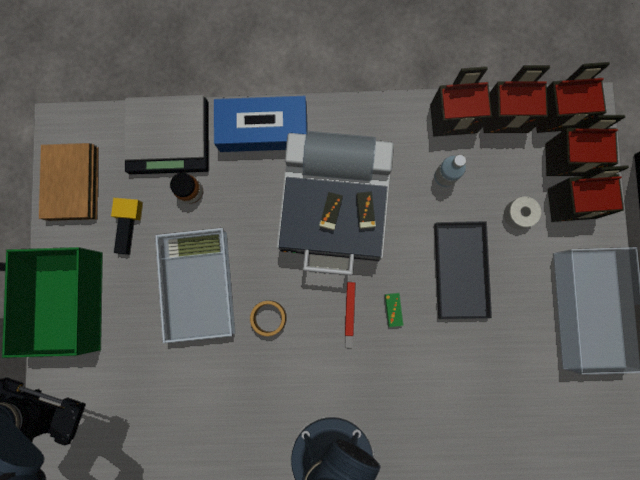

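View pics/scene0.png

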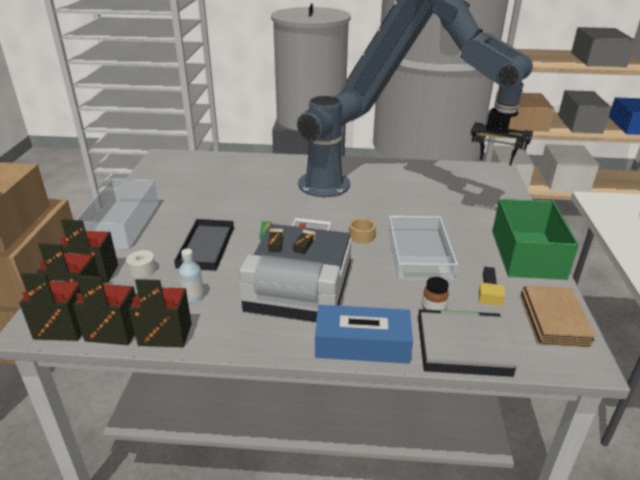

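Top view: two cartons at about (330,211) and (367,210) on the cover, handle bar at (328,271), tray around (462,270), and the tote with tubes around (195,287). There is a green look-alike at (394,310).

```bash
cat > h.py <<'E'
from rig import status, viewer, robot
import cv2,numpy as np
from scipy.spatial.transform import Rotation as R
def ray(c,uv,z,T=None):
    T=c["pose"] if T is None else T
    uv=np.atleast_2d(np.float64(uv))
    d=np.c_[(uv[:,0]-c["cx"])/c["fx"],(uv[:,1]-c["cy"])/c["fy"],np.ones(len(uv))]@np.array(T)[:3,:3].T
    o=np.array(T)[:3,3]
    return o+d*((z-o[2])/d[:,2])[:,None]
def wrist():
    s=status.get_obs(); c=viewer.camera("wrist")
    T=np.eye(4);T[:3,:3]=R.from_quat(s["tool_rot"]).as_matrix();T[:3,3]=s["position"]
    return c,T@np.array(c["mount"])
def go(p,yaw,tilt=0,base=None):
    """delta to tool-down pose whose tool y (closing line) has world heading yaw deg; tilt (deg) about tool y"""
    s=status.get_obs(); R0=R.from_quat(s["tool_rot"])
    y=np.array([np.cos(np.radians(yaw)),np.sin(np.radians(yaw)),0]);z=np.array([0,0,-1.])
    Rt=R.from_matrix(np.c_[np.cross(y,z),y,z])*R.from_euler('y',tilt,degrees=True)
    dp=R0.inv().apply(np.array(p)-s["position"]); dr=(R0.inv()*Rt).as_rotvec(degrees=True)
    print("pos",np.round(dp,4).tolist(),"rot",np.round(dr,2).tolist(),"rows",round(max(np.linalg.norm(dp)/.0417,np.linalg.norm(dr)/7.16),1))
E
python3 - <<'E'
from h import *
c=viewer.camera("top"); im=c["pixels"]
np.set_printoptions(precision=4,suppress=True)
print("y axis heading", R.from_quat(status.get_obs()["tool_rot"]).as_matrix())
hsv=cv2.cvtColor(im,cv2.COLOR_BGR2HSV)
# dark cover panel + tray by contours
v=cv2.inRange(hsv,(0,0,0),(180,255,75))
for name,(x0,y0,x1,y1),z in (("cover",(270,170,400,265),.125),("tray",(425,212,500,330),.03)):
    m=np.zeros_like(v); m[y0:y1,x0:x1]=v[y0:y1,x0:x1]; m=cv2.morphologyEx(m,cv2.MORPH_CLOSE,np.ones((5,5)))
    k=max(cv2.findContours(m,0,2)[0],key=cv2.contourArea)
    P=ray(c,k[:,0,:],z)[:,:2]; r=cv2.minAreaRect((P*1000).astype(np.float32)); print(name,r)
print("tote corners z.063",ray(c,[(156,236),(226,229),(232,336),(164,342)],.063))
print("handle",ray(c,[(305,269),(353,273)],.122))
print("hinge side corners",ray(c,[(286,178),(388,183),(381,259),(278,250)],.125))
big=cv2.resize(np.hstack([im[160:350,270:400],im[220:350,150:240].repeat(1,0) if 0 else cv2.copyMakeBorder(im[220:350,150:240],0,60,0,0,0)]),None,fx=3,fy=3,interpolation=cv2.INTER_CUBIC)
cv2.imwrite("pics/crop.png",big)
E
```

```text
y axis heading [[-0.9461  0.3239 -0.0007]
 [ 0.3239  0.9461 -0.0012]
 [ 0.0002 -0.0013 -1.    ]]
cover ((603.7643432617188, -25.653091430664062), (269.71051025390625, 232.08790588378906), 87.975341796875)
tray ((466.63104248046875, -351.6426696777344), (139.549560546875, 259.0069885253906), 89.22400665283203)
tote corners z.063 [[0.579  0.4311 0.063 ]
 [0.5912 0.2506 0.063 ]
 [0.3202 0.2383 0.063 ]
 [0.3102 0.4096 0.063 ]]
handle [[ 0.4786  0.0482  0.122 ]
 [ 0.4654 -0.0672  0.122 ]]
hinge side corners [[ 0.7038  0.0888  0.125 ]
 [ 0.6826 -0.1607  0.125 ]
 [ 0.4968 -0.1356  0.125 ]
 [ 0.5265  0.1123  0.125 ]]
```

View pics/crop.png

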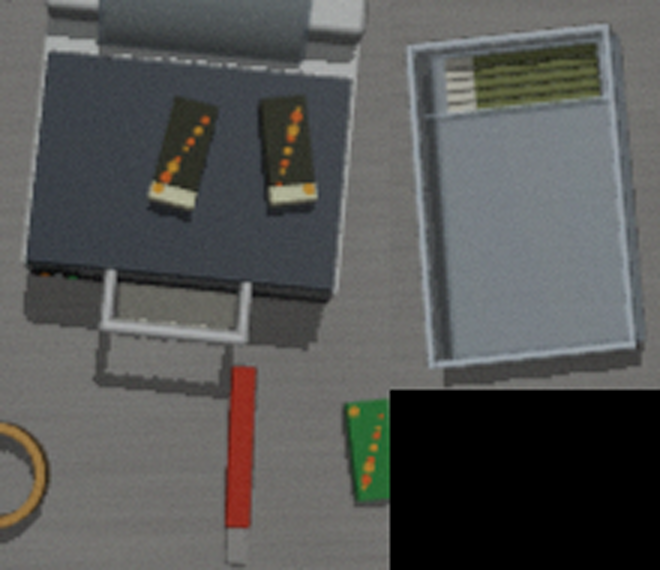

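The crop shows cover corners, handle and cartons clearly; the printer yaw is about -6.7°. Next I compute the poses.

Run:
```python
from h import *
np.set_printoptions(precision=4,suppress=True)
c=viewer.camera("top")
f=lambda q,o:[(x/3+o[0],y/3+o[1]) for x,y in q]
bar=ray(c,f([(103,325),(245,337)],(270,160)),.123); b=bar[0]-bar[1]
print("bar",bar.mean(0),np.degrees(np.arctan2(b[1],b[0])),np.linalg.norm(b))
cv=ray(c,f([(48,52),(352,78),(332,286),(27,262)],(270,160)),.125);print("cover",cv,cv.mean(0),np.linalg.norm(np.diff(cv,axis=0),axis=1))
for q in ([(178,97),(217,103),(197,197),(151,188)],[(260,99),(305,96),(317,187),(268,191)]):
    P=ray(c,f(q,(270,160)),.149); a=(P[0]+P[1]-P[2]-P[3])/2; print("carton",P.mean(0),"long hdg",np.degrees(np.arctan2(a[1],a[0])),np.linalg.norm(a),np.linalg.norm(P[0]-P[1]))
P=ray(c,f([(19+390-390,45),(219,27),(245,345),(42,364)],(150,220)),.063);a=(P[0]+P[1]-P[2]-P[3])/2
print("tote",P.mean(0),np.degrees(np.arctan2(a[1],a[0])),np.linalg.norm(a),np.linalg.norm(P[0]-P[1]))
```

```text
bar [ 0.4736 -0.0071  0.123 ] 83.38281165953646 0.11449417407033871
cover [[ 0.7055  0.0888  0.125 ]
 [ 0.6752 -0.1587  0.125 ]
 [ 0.5057 -0.1351  0.125 ]
 [ 0.5329  0.1097  0.125 ]] [ 0.6048 -0.0238  0.125 ] [0.2493 0.1711 0.2464]
carton [ 0.6191 -0.0213  0.149 ] long hdg -15.948377121631506 0.07701232697488755 0.0315396375734573
carton [ 0.6188 -0.1022  0.149 ] long hdg 3.8552168324838907 0.0742179054902736 0.035966695766876854
tote [0.4519 0.3343 0.063 ] 4.228217451196544 0.27000549851149147 0.17218014039291635
```

Run:
```python
from h import *
go((.619,-.06,.30),83)
```

```text
pos [-0.6052, -0.481, -0.0775] rot [-0.06, -0.02, -11.9] rows 18.6
```

Request:
arm_command --delta_rot '[[0,0,-2],[0,0,-4],[0,0,-6],[0,0,-8],[0,0,-10],[0,0,-11.9],[0,0,-11.9],[0,0,-11.9],[0,0,-11.9],[0,0,-11.9],[0,0,-11.9],[0,0,-11.9]]' --delta_pos '[[-0.03,-0.024,-0.004],[-0.06,-0.048,-0.008],[-0.09,-0.072,-0.012],[-0.12,-0.095,-0.016],[-0.15,-0.12,-0.02],[-0.18,-0.143,-0.024],[-0.21,-0.167,-0.028],[-0.24,-0.19,-0.032],[-0.27,-0.215,-0.036],[-0.3,-0.238,-0.04],[-0.33,-0.262,-0.044],[-0.36,-0.286,-0.048]]' --gripper '[-0.4,-0.4,-0.4,-0.4,-0.4,-0.4,-0.4,-0.4,-0.4,-0.4,-0.4,-0.4]' --grip_force 12

```text
time: 1.25
position: [0.451, 0.2024, 0.2709]
tool_rot: [0.061, 0.998, 0.0, 0.0]
ft_force: [0.7, 0.6, 0.1]
grip_width: 0.0607
grip_force: 0.0
```

Run:
```python
from h import *
go((.619,-.06,.30),83); print(status.get_obs()["grip_width"])
```

```text
pos [-0.1987, -0.24, -0.0291] rot [0.01, 0.01, -0.0] rows 7.5
0.06072944771899421
```

Request:
arm_command --delta_rot '[[0,0,0],[0,0,0],[0,0,0],[0,0,0],[0,0,0],[0,0,0],[0,0,0],[0,0,0],[0,0,0],[0,0,0],[0,0,0]]' --delta_pos '[[-0.025,-0.03,-0.004],[-0.05,-0.06,-0.008],[-0.075,-0.09,-0.012],[-0.1,-0.12,-0.016],[-0.125,-0.15,-0.02],[-0.15,-0.18,-0.024],[-0.175,-0.21,-0.027],[-0.19,-0.23,-0.029],[-0.1987,-0.24,-0.0291],[-0.1987,-0.24,-0.0291],[-0.1987,-0.24,-0.0291]]' --gripper '[-0.4,-0.4,-0.4,-0.4,-0.4,-0.4,-0.4,-0.4,-0.4,-0.4,-0.4]'

```text
time: 2.17
position: [0.6175, -0.0577, 0.299]
tool_rot: [0.061, 0.998, 0.001, -0.001]
ft_force: [-0.2, 0.2, 0.2]
grip_width: 0.0607
grip_force: 0.0
```

Run:
```python
from h import *
c,T=wrist(); cv2.imwrite("pics/w1.png",c["pixels"]); np.save("w1T.npy",T); print(status.get_obs()["position"])
```

```text
[ 0.61709871 -0.05676652  0.29904654]
```

View pics/w1.png

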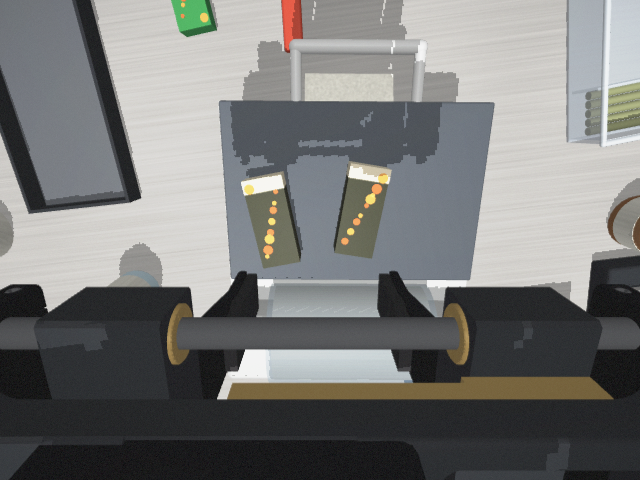

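Wrist view: cartons' top corners at about (241,184),(284,176),(297,260),(264,267) and (350,166),(391,171),(373,257),(335,252). Nothing has moved.

Run:
```python
from h import *
np.set_printoptions(precision=4,suppress=True)
c=viewer.camera("wrist");T=np.load("w1T.npy")
for q in ([(300-4,260),(264,267),(241,184),(284,176)],[(373,257),(335,252),(350,166),(391,171)]):
    P=ray(c,q,.149,T); a=(P[0]+P[1]-P[2]-P[3])/2; print("carton",P.mean(0),"long hdg",np.degrees(np.arctan2(a[1],a[0])),np.linalg.norm(a),np.linalg.norm(P[0]-P[1]))
P=ray(c,[(291,47),(425,47)],.123,T);print("bar",P.mean(0),P[1]-P[0])
P=ray(c,[(219,101),(494,103)],.125,T);print("front edge",P.mean(0),P[1]-P[0])
go((.612,-.100,.137),93.5)
go((.612,-.100,.23),93.5)
```

```text
carton [ 0.6152 -0.0993  0.149 ] long hdg 2.292826790891947 0.08055198375039027 0.031546346889439095
carton [ 0.616  -0.0157  0.149 ] long hdg -15.697326354899724 0.08141045123440899 0.03648401575110761
bar [ 0.4744 -0.0035  0.123 ] [0.0144 0.1157 0.    ]
front edge [ 0.5191 -0.009   0.125 ] [0.0323 0.2458 0.    ]
pos [-0.0006, -0.0441, 0.1622] rot [0.07, -0.12, -10.41] rows 4.0
pos [-0.0004, -0.044, 0.0692] rot [0.07, -0.12, -10.41] rows 2.0
```

Request:
arm_command --delta_rot '[[0,0,-5],[0,0,-10],[0,0,-10],[0,0,-10],[0,0,-10],[0,0,-10],[0,0,-10],[0,0,-10],[0,0,-10],[0,0,-10],[0,0,-10],[0,0,-10]]' --delta_pos '[[-0.0,-0.022,0.03],[-0.003,-0.044,0.06],[-0.005,-0.0435,0.09],[-0.005,-0.0435,0.12],[-0.005,-0.0435,0.14],[-0.005,-0.0435,0.155],[-0.005,-0.0435,0.168],[-0.005,-0.0435,0.169],[-0.005,-0.0435,0.169],[-0.005,-0.0435,0.169],[-0.005,-0.0435,0.169],[-0.005,-0.0435,0.169]]' --gripper '[-0.4,-0.4,-0.4,-0.4,-0.4,-0.4,-0.4,-0.4,-0.4,0.5,0.5,0.5]'

```text
time: 3.27
position: [0.6187, -0.1019, 0.132]
tool_rot: [-0.026, 1.0, -0.0, 0.001]
ft_force: [-0.4, -0.8, 0.4]
grip_width: 0.0482
grip_force: 0.0
```

Request:
arm_command --delta_rot '[[0,0,0],[0,0,0],[0,0,0],[0,0,0],[0,0,0],[0,0,0],[0,0,0],[0,0,0]]' --delta_pos '[[0,0,0],[0,0,0],[0,0,0],[0,0,0],[0,0,-0.02],[0,0,-0.05],[0,0,-0.08],[0,0,-0.1]]' --gripper '[1,1,1,1,1,1,1,1]'

```text
time: 3.93
position: [0.6188, -0.1025, 0.233]
tool_rot: [-0.026, 1.0, -0.001, 0.001]
ft_force: [0.1, 0.5, -0.6]
grip_width: 0.0359
grip_force: 12.0
```

Run:
```python
from h import *
s=status.get_obs();print(s["position"],s["grip_width"],s["grip_force"])
t=np.array([.452,.333]);x=np.array([np.cos(.07),np.sin(.07)]);y=np.array([-x[1],x[0]])
for k in(-.04,.04):
  p=t-.03*x+k*y;print(p)
  go((*p,.15),94);go((*p,.012),94)
```

```text
[ 0.61875023 -0.10254048  0.23300093] 0.03587178318198358 11.999581307172775
[0.42487118 0.29099967]
pos [0.1732, 0.4032, 0.0821] rot [-0.08, 0.13, -1.0] rows 10.7
pos [0.1736, 0.4034, 0.2201] rot [-0.08, 0.13, -1.0] rows 11.8
[0.41927576 0.37080375]
pos [0.1746, 0.4832, 0.082] rot [-0.08, 0.13, -1.0] rows 12.5
pos [0.175, 0.4834, 0.22] rot [-0.08, 0.13, -1.0] rows 13.4
```

Request:
arm_command --delta_rot '[[0,0,0],[0,0,0],[0,0,0],[0,0,0],[0,0,0],[0,0,0],[0,0,0],[0,0,0],[0,0,0],[0,0,0],[0,0,-1],[0,0,-1]]' --delta_pos '[[0.01,0.025,0],[0.022,0.06,0],[0.036,0.1,0],[0.05,0.14,0],[0.065,0.18,0],[0.08,0.22,0],[0.095,0.26,0],[0.11,0.3,0],[0.125,0.34,0],[0.139,0.38,0],[0.153,0.42,0],[0.165,0.455,0.02]]' --gripper '[1,1,1,1,1,1,1,1,1,1,1,1]'

```text
time: 4.93
position: [0.4328, 0.3401, 0.2163]
tool_rot: [-0.035, 0.999, 0.001, 0.003]
ft_force: [0.4, 0.5, -0.5]
grip_width: 0.0359
grip_force: 12.0
```

Run:
```python
from h import *
s=status.get_obs();print(s["position"],s["grip_width"],s["grip_force"])
go((.4193,.3708,.0125),94)
c,T=wrist(); np.save("w2T.npy",T); cv2.imwrite("pics/w2.png",c["pixels"])
```

```text
[0.43278439 0.34010164 0.21628279] 0.03593002067120162 11.997145414352417
pos [0.0126, 0.031, 0.2038] rot [0.15, 0.37, 0.06] rows 5.0
```

View pics/w2.png

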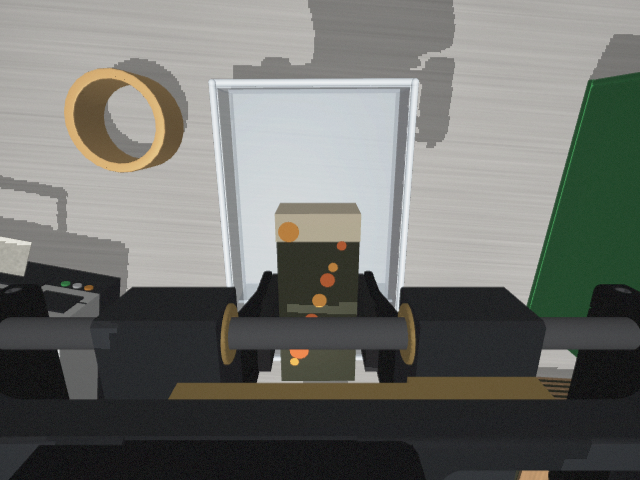

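Request:
arm_command --delta_rot '[[0,0,0],[0,0,0],[0,0,0],[0,0,0],[0,0,0],[0,0,0],[0,0,0],[0,0,0],[0,0,0],[0,0,0],[0,0,0],[0,0,0]]' --delta_pos '[[0.006,0.015,0.03],[0.0126,0.03,0.06],[0.0126,0.031,0.09],[0.0126,0.031,0.12],[0.0126,0.031,0.15],[0.0126,0.031,0.175],[0.0126,0.031,0.19],[0.0126,0.031,0.2],[0.0126,0.031,0.2035],[0.0126,0.031,0.2035],[0.0126,0.031,0.2035],[0.0126,0.031,0.2035]]' --gripper '[1,1,1,1,1,1,1,1,1,1,-0.35,-0.35]'

```text
time: 5.98
position: [0.418, 0.3674, 0.0109]
tool_rot: [-0.035, 0.999, 0.0, 0.001]
ft_force: [-0.2, -0.9, -0.2]
grip_width: 0.0428
grip_force: 0.0
```

Request:
arm_command --delta_rot '[[0,0,0],[0,0,0],[0,0,0],[0,0,0],[0,0,0],[0,0,0],[0,0,0],[0,0,0]]' --delta_pos '[[0,0,0],[0,0,0],[0,0,-0.03],[0,0,-0.07],[0,0,-0.11],[0,0,-0.15],[0,0,-0.19],[0,0,-0.23]]' --gripper '[-0.4,-0.4,-0.4,-0.4,-0.4,-0.4,-0.4,-0.4]'

```text
time: 6.65
position: [0.4168, 0.3669, 0.2426]
tool_rot: [-0.035, 0.999, 0.0, 0.0]
ft_force: [0.7, 0.3, -0.3]
grip_width: 0.0607
grip_force: 0.0
```

Run:
```python
from h import *
np.set_printoptions(precision=4,suppress=True)
s=status.get_obs();print(s["position"],s["grip_width"])
go((.617,-.017,.20),74.2)
c=viewer.camera("top");im=c["pixels"];cv2.imwrite("pics/t2.png",cv2.resize(im[150:360,140:420],None,fx=2.8,fy=2.8,interpolation=cv2.INTER_CUBIC))
```

```text
[0.4168 0.3669 0.2426] 0.06066510795659031
pos [-0.1729, -0.397, 0.0425] rot [0.01, 0.01, 19.81] rows 10.4
```

View pics/t2.png

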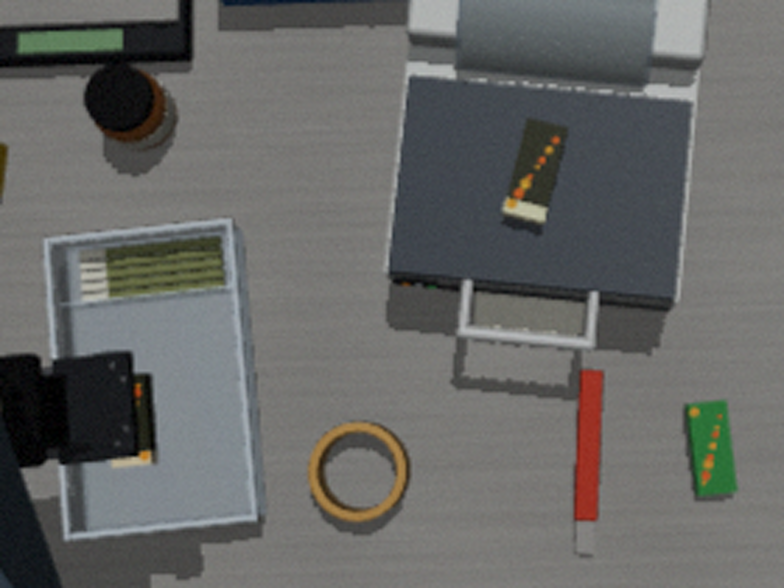

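Carton 1 lies in the tote and the second carton (535,172 in the crop) has not moved. Going for it.

Request:
arm_command --delta_rot '[[0,0,2],[0,0,4],[0,0,6],[0,0,8],[0,0,10],[0,0,12],[0,0,14],[0,0,16],[0,0,18],[0,0,19.8],[0,0,19.8],[0,0,19.8]]' --delta_pos '[[-0.013,-0.03,0],[-0.029,-0.067,0],[-0.045,-0.104,0],[-0.061,-0.14,0],[-0.077,-0.176,0],[-0.093,-0.212,0],[-0.109,-0.248,0],[-0.125,-0.284,0],[-0.141,-0.32,0],[-0.157,-0.356,0.01],[-0.1729,-0.39,0.03],[-0.1729,-0.397,0.0425]]' --gripper '[-0.4,-0.4,-0.4,-0.4,-0.4,-0.4,-0.4,-0.4,-0.4,-0.4,-0.4,-0.4]'

```text
time: 7.7
position: [0.6211, -0.0227, 0.197]
tool_rot: [0.14, 0.99, -0.001, 0.003]
ft_force: [-0.6, 0.4, 0.4]
grip_width: 0.0606
grip_force: 0.0
```

Run:
```python
from h import *
np.set_printoptions(precision=4,suppress=True)
go((.617,-.017,.131),74.2)
c=viewer.camera("top");im=c["pixels"]
hsv=cv2.cvtColor(im,cv2.COLOR_BGR2HSV)
```

```text
pos [0.0059, 0.0044, 0.066] rot [-0.1, 0.33, -0.24] rows 1.6
```

Request:
arm_command --delta_rot '[[0,0,0],[0,0,0],[0,0,0],[0,0,0],[0,0,0],[0,0,0],[0,0,0],[0,0,0],[0,0,0],[0,0,0],[0,0,0],[0,0,0]]' --delta_pos '[[0.002,0.001,0.02],[0.002,0.001,0.045],[0.002,0.001,0.062],[0.002,0.001,0.0695],[0.002,0.001,0.0695],[0.002,0.001,0.0695],[0.002,0.001,0.0695],[0.002,0.001,0.0695],[0.002,0.001,0.0695],[0.002,0.001,0.03],[0.002,0.001,0.0],[0.002,0.001,-0.03]]' --gripper '[-0.4,-0.4,-0.4,-0.4,1,1,1,1,1,1,1,1]'

```text
time: 8.75
position: [0.6157, -0.0152, 0.2291]
tool_rot: [0.137, 0.991, 0.0, -0.0]
ft_force: [1.3, -1.1, -1.4]
grip_width: 0.0359
grip_force: 12.0
```

Run:
```python
from h import *
np.set_printoptions(precision=4,suppress=True)
s=status.get_obs();print(s["position"],s["grip_width"],s["grip_force"])
go((.4249,.291,.20),94)
```

```text
[ 0.6157 -0.0152  0.2291] 0.035905938233831314 11.999688148498535
pos [0.2669, 0.2427, 0.0292] rot [0.0, -0.02, -19.8] rows 8.7
```

Request:
arm_command --delta_rot '[[0,0,-2],[0,0,-4],[0,0,-6],[0,0,-8],[0,0,-10],[0,0,-12],[0,0,-14],[0,0,-16],[0,0,-18],[0,0,-19.8],[0,0,-19.8],[0,0,-19.8]]' --delta_pos '[[0.02,0.018,0],[0.045,0.041,0],[0.072,0.066,0],[0.1,0.091,0],[0.128,0.116,0],[0.156,0.142,0],[0.184,0.167,0],[0.212,0.193,0],[0.24,0.218,0],[0.26,0.235,0.01],[0.2669,0.2427,0.0292],[0.2669,0.2427,0.0292]]' --gripper '[1,1,1,1,1,1,1,1,1,1,1,1]'

```text
time: 9.75
position: [0.4214, 0.2922, 0.1967]
tool_rot: [-0.037, 0.999, -0.001, -0.003]
ft_force: [-0.5, -0.4, -0.3]
grip_width: 0.0358
grip_force: 12.0
```

Run:
```python
from h import *
np.set_printoptions(precision=4,suppress=True)
s=status.get_obs();print(s["position"],s["grip_width"],s["grip_force"])
go((.4249,.291,.0125),94)
```

```text
[0.4214 0.2922 0.1967] 0.035762266719204294 12.000164687633514
pos [-0.0044, -0.0012, 0.1842] rot [-0.06, -0.3, 0.22] rows 4.4
```

Request:
arm_command --delta_rot '[[0,0,0],[0,0,0],[0,0,0],[0,0,0],[0,0,0],[0,0,0],[0,0,0],[0,0,0],[0,0,0],[0,0,0],[0,0,0],[0,0,0]]' --delta_pos '[[0,0.004,0.03],[0,0.004,0.06],[0,0.004,0.09],[0,0.004,0.12],[0,0.004,0.15],[0,0.004,0.17],[0,0.004,0.18],[0,0.004,0.1855],[0,0.004,0.1855],[0,0.004,0.1855],[0,0.004,0.1855],[0,0.004,0.1855]]' --gripper '[1,1,1,1,1,1,1,1,1,-0.05,-0.05,-0.05]'

```text
time: 10.75
position: [0.4258, 0.2953, 0.0145]
tool_rot: [-0.035, 0.999, 0.001, 0.001]
ft_force: [-0.3, 0.3, 0.4]
grip_width: 0.0444
grip_force: 0.0
```

Request:
arm_command --delta_rot '[[0,0,0],[0,0,0],[0,0,0],[0,0,0],[0,0,0],[0,0,0],[0,0,0],[0,0,0]]' --delta_pos '[[0,0,0],[0,0,-0.02],[0,0,-0.05],[0,0,-0.09],[0,0,-0.13],[0,0,-0.17],[0,0,-0.21],[0,0,-0.24]]' --gripper '[-0.05,-0.05,-0.05,-0.05,-0.05,-0.05,-0.05,-0.05]'

```text
time: 11.42
position: [0.4252, 0.2953, 0.2573]
tool_rot: [-0.035, 0.999, 0.001, 0.002]
ft_force: [0.3, 0.7, 0.0]
grip_width: 0.0458
grip_force: 0.0
```

Run:
```python
from h import *
np.set_printoptions(precision=4,suppress=True)
s=status.get_obs();print(s["position"],s["grip_width"],s["ft_force"],s["q"])
p=np.array([.647,-.028]);a=np.radians(-6.6);x=np.array([np.cos(a),np.sin(a)])
b=p-.175*x;print("bar",b)
h=np.array([*(p+.04*x),.115])
for pitch in(0,45,60,90,100): # handle at various cover angles
    th=np.radians(pitch);r=.215
    print(pitch,h+np.array([*(-x*(r*np.cos(th)-.004*np.sin(th)*0)),r*np.sin(th)+.004*np.cos(th)]))
go((*b,.20),173.4-180)
go((*b,.20),83.4)
```

```text
[0.4252 0.2953 0.2573] 0.04584502316057275 [0.3197 0.7187 0.0273] [ 0.3909  0.3379  1.6602 -0.      1.1385 -1.2501]
bar [ 0.4732 -0.0079]
0 [ 0.4732 -0.0079  0.119 ]
45 [ 0.5357 -0.0151  0.2699]
60 [ 0.5799 -0.0202  0.3032]
90 [ 0.6867 -0.0326  0.33  ]
100 [ 0.7238 -0.0369  0.326 ]
pos [-0.0263, -0.3059, 0.057] rot [0.3, 0.12, 100.62] rows 14.1
pos [-0.0263, -0.3059, 0.057] rot [0.11, 0.26, 10.62] rows 7.5
```

Request:
arm_command --delta_rot '[[0,0,7],[0,0,14],[0,0,21],[0,0,28],[0,0,35],[0,0,42],[0,0,49],[0,0,56],[0,0,63],[0,0,70],[0,0,77],[0,0,84]]' --delta_pos '[[-0.002,-0.025,0],[-0.005,-0.055,0],[-0.007,-0.085,0],[-0.01,-0.115,0],[-0.012,-0.145,0],[-0.015,-0.175,0],[-0.018,-0.205,0],[-0.02,-0.235,0],[-0.022,-0.265,0],[-0.024,-0.29,0],[-0.0263,-0.304,0],[-0.0263,-0.304,0]]' --gripper '[0.15,0.15,0.15,0.15,0.15,0.15,0.15,0.15,0.15,0.15,0.15,0.15]' --grip_force 25

```text
time: 12.42
position: [0.4732, -0.0094, 0.2538]
tool_rot: [0.646, 0.763, 0.0, 0.001]
ft_force: [-0.2, 0.3, -0.8]
grip_width: 0.037
grip_force: 0.0
```

Run:
```python
from h import *
np.set_printoptions(precision=4,suppress=True)
s=status.get_obs();print(s["position"],s["grip_width"])
c,T=wrist();np.save("w3T.npy",T);cv2.imwrite("pics/w3.png",c["pixels"])
c=viewer.camera("top");im=c["pixels"];cv2.imwrite("pics/t3.png",im[150:360,140:420])
go((.4736,-.006,.20),-6.6)
go((.4736,-.006,.103),-6.6)
```

```text
[ 0.4732 -0.0094  0.2538] 0.03702178914723936
pos [0.0009, 0.0016, 0.0535] rot [0.04, 0.0, 16.52] rows 2.3
pos [0.001, 0.0016, 0.1505] rot [0.04, 0.0, 16.52] rows 3.6
```

View pics/w3.png

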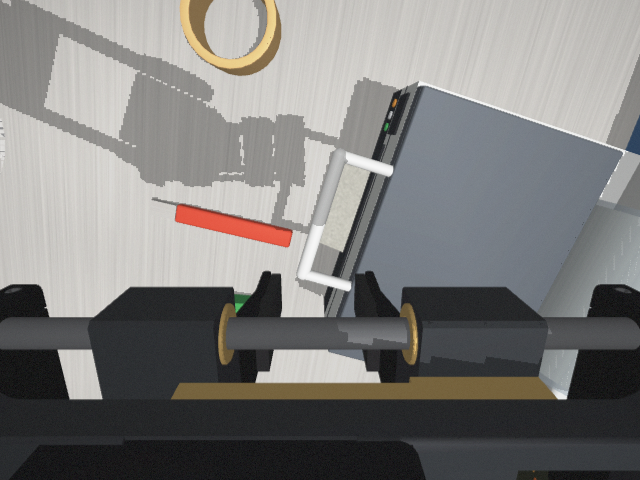

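Cover clear; bar ends at about (339,155) and (304,275).

Run:
```python
from h import *
np.set_printoptions(precision=4,suppress=True)
c=viewer.camera("wrist");P=ray(c,[(339,155),(304,275)],.122,np.load("w3T.npy"));print(P,P.mean(0))
```

```text
[[ 0.4798  0.0515  0.122 ]
 [ 0.4677 -0.0586  0.122 ]] [ 0.4738 -0.0036  0.122 ]
```

Request:
arm_command --delta_rot '[[0,0,6],[0,0,12],[0,0,16.5],[0,0,16.5],[0,0,16.5]]' --delta_pos '[[0.001,0.0015,0],[0.001,0.0015,0.02],[0.001,0.0015,0.04],[0.001,0.0015,0.0535],[0.001,0.0015,0.0535]]' --gripper '[0.15,0.15,0.15,0.15,0.15]'

```text
time: 12.98
position: [0.4711, -0.004, 0.1975]
tool_rot: [0.745, 0.667, -0.002, -0.002]
ft_force: [0.0, -0.7, 0.6]
grip_width: 0.0369
grip_force: 0.0
```

Request:
arm_command --delta_rot '[[0,0,0],[0,0,0],[0,0,0],[0,0,0],[0,0,0],[0,0,0],[0,0,0],[0,0,0],[0,0,0],[0,0,0]]' --delta_pos '[[0,0.001,0.02],[0,0.002,0.045],[0,0.002,0.07],[0,0.002,0.085],[0,0.002,0.0945],[0,0.002,0.0945],[0,0.002,0.0945],[0,0.002,0.0945],[0,0.002,0.0945],[0,0.002,0.0945]]' --gripper '[0.15,0.15,0.15,0.15,0.15,0.15,1,1,1,1]'

```text
time: 13.82
position: [0.4763, -0.0056, 0.1061]
tool_rot: [0.746, 0.666, 0.001, 0.001]
ft_force: [0.1, -0.3, -0.5]
grip_width: 0.0178
grip_force: 0.0
```

Run:
```python
from h import *
np.set_printoptions(precision=4,suppress=True)
s=status.get_obs();print(s["position"],s["grip_width"],s["grip_force"],s["ft_force"])
for d in(10,20,30,40,50,60,70,80,90,100,103):
    t=np.radians(d); f=lambda t:.215*np.array([-np.cos(t),np.sin(t)])
    v=f(t)-f(0); print(d,np.round(v,4).tolist())
```

```text
[ 0.4763 -0.0056  0.1061] 0.01784763031976606 0.0 [ 0.0745 -0.2706 -0.4855]
10 [0.0033, 0.0373]
20 [0.013, 0.0735]
30 [0.0288, 0.1075]
40 [0.0503, 0.1382]
50 [0.0768, 0.1647]
60 [0.1075, 0.1862]
70 [0.1415, 0.202]
80 [0.1777, 0.2117]
90 [0.215, 0.215]
100 [0.2523, 0.2117]
103 [0.2634, 0.2095]
```

Request:
arm_command --delta_rot '[[0,0,0],[0,0,0],[0,0,0],[0,0,0],[0,0,0],[0,0,0],[0,0,0],[0,0,0],[0,0,0]]' --delta_pos '[[0,0,0],[0,0,0],[0,0,0],[0,0.0003,-0.009],[0,0.0012,-0.0187],[0,0.004,-0.0373],[0,0.0083,-0.0555],[0,0.0144,-0.0733],[0,0.0144,-0.0733]]' --gripper '[1,1,1,1,1,1,1,1,1]'

```text
time: 14.57
position: [0.4889, -0.0072, 0.181]
tool_rot: [0.746, 0.666, -0.001, -0.0]
ft_force: [-4.7, -0.7, 1.6]
grip_width: 0.0112
grip_force: 25.0
```

Request:
arm_command --delta_rot '[[0,0,0],[0,0,0],[0,0,0],[0,0,0],[0,0,0],[0,0,0],[0,0,0],[0,0,0],[0,0,0],[0,0,0],[0,0,0],[0,0,0]]' --delta_pos '[[0,0.0075,-0.0172],[0,0.0164,-0.0337],[0,0.0268,-0.0493],[0,0.0385,-0.064],[0,0.0514,-0.0775],[0,0.0655,-0.09],[0,0.0806,-0.1011],[0,0.0966,-0.1109],[0,0.1134,-0.1193],[0,0.1309,-0.1261],[0,0.1488,-0.1314],[0,0.1672,-0.1351]]' --gripper '[1,1,1,1,1,1,1,1,1,1,1,1]'

```text
time: 15.57
position: [0.6552, -0.0285, 0.3163]
tool_rot: [0.746, 0.666, -0.002, 0.002]
ft_force: [-3.2, -5.2, 0.7]
grip_width: 0.0112
grip_force: 25.0
```

Request:
arm_command --delta_rot '[[0,0,0],[0,0,0],[0,0,0],[0,0,0],[0,0,0],[0,0,0],[0,0,0]]' --delta_pos '[[0,0.0187,-0.0021],[0,0.0374,-0.0026],[0,0.0561,-0.0015],[0,0.0655,-0.0],[0,0.0746,0.0014],[0,0.0765,0.0017],[0,0.0765,0.0017]]' --gripper '[1,1,1,1,1,1,1]'

```text
time: 16.15
position: [0.7299, -0.0378, 0.3134]
tool_rot: [0.747, 0.665, -0.004, 0.0]
ft_force: [-7.7, -5.5, 5.2]
grip_width: 0.0111
grip_force: 25.0
```

Request:
arm_command --delta_rot '[[0,0,0],[0,0,0],[0,0,0]]' --delta_pos '[[0,0.003,0.0005],[0,0.006,0.001],[0,0.006,0.001]]' --gripper '[1,1,1]'

```text
time: 16.4
position: [0.73, -0.0377, 0.3134]
tool_rot: [0.747, 0.665, -0.008, -0.005]
ft_force: [-20.9, -4.5, 12.9]
grip_width: 0.0109
grip_force: 25.0
```

Request:
arm_command --delta_rot '[[0,0,0],[0,0,0],[0,0,0],[0,0,0],[0,0,0],[0,0,0],[0,0,0],[0,0,0],[0,0,0],[0,0,0]]' --delta_pos '[[0,-0.006,-0.001],[0,-0.006,-0.001],[0,-0.006,-0.001],[0,-0.006,-0.001],[0,-0.006,-0.01],[0,-0.006,-0.03],[0,-0.01,-0.06],[0,-0.03,-0.08],[0,-0.06,-0.09],[0,-0.09,-0.09]]' --gripper '[1,0.15,0.15,0.15,0.15,0.15,0.15,0.15,0.15,0.15]'

```text
time: 17.23
position: [0.6499, -0.025, 0.4046]
tool_rot: [0.746, 0.666, 0.003, 0.003]
ft_force: [-0.1, 0.5, 0.3]
grip_width: 0.0367
grip_force: 0.0
```

Run:
```python
from h import *
s=status.get_obs();print(s["position"],s["grip_width"])
go((.54,-.012,.36),83.4)
```

```text
[ 0.64990401 -0.02504762  0.40458083] 0.03672616077310119
pos [0.0006, -0.111, 0.0437] rot [0.34, 0.36, -89.86] rows 12.6
```

Request:
arm_command --delta_rot '[[0,0,-7],[0,0,-14],[0,0,-21],[0,0,-28],[0,0,-35],[0,0,-42],[0,0,-49],[0,0,-56],[0,0,-63],[0,0,-70],[0,0,-77],[0,0,-84]]' --delta_pos '[[0,-0.02,0],[0,-0.045,0],[0,-0.07,0],[0,-0.09,0],[0,-0.105,0],[0,-0.111,0],[0,-0.111,0.01],[0,-0.111,0.02],[0,-0.111,0.03],[0,-0.111,0.043],[0,-0.111,0.0437],[0,-0.111,0.0437]]' --gripper '[0.5,0.5,0.5,0.5,1,1,1,1,1,1,1,1]' --grip_force 15

```text
time: 18.23
position: [0.5383, -0.0121, 0.3567]
tool_rot: [0.106, 0.994, 0.0, -0.001]
ft_force: [0.4, 0.6, -0.1]
grip_width: 0.0002
grip_force: 0.0
```

Run:
```python
from h import *
c,T=wrist();np.save("w4T.npy",T);cv2.imwrite("pics/w4.png",c["pixels"]);print(status.get_obs()["position"])
```

```text
[ 0.53862598 -0.01227123  0.35725797]
```

View pics/w4.png

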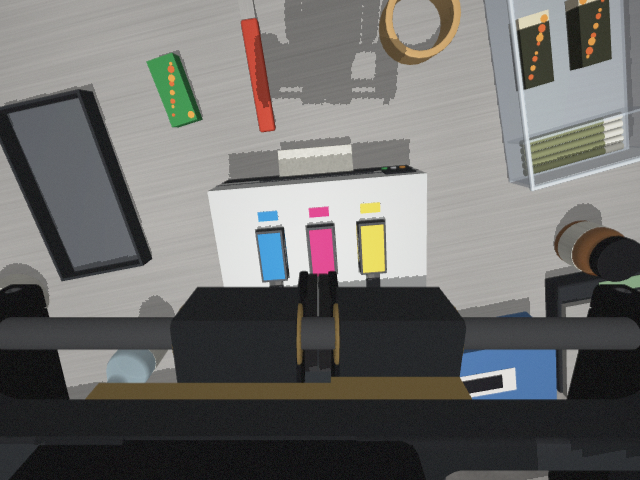

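Bays visible: cyan (271,255), magenta (321,250), yellow (372,247). Both cartons lie in the tote, side by side. I measure the tops with colour masks, and the tray too.

Run:
```python
from h import *
np.set_printoptions(precision=4,suppress=True)
c=viewer.camera("wrist");T=np.load("w4T.npy");im=cv2.imread("pics/w4.png");hsv=cv2.cvtColor(im,cv2.COLOR_BGR2HSV)
for n,lo,hi in (("cyan",95,115),("mag",155,178),("yel",22,34)):
    m=cv2.inRange(hsv,(lo,110,90),(hi,255,255));m[:217]=0;m[292:]=0;m[:,:240]=0;m[:,400:]=0
    k=max(cv2.findContours(m,0,2)[0],key=cv2.contourArea);P=ray(c,k[:,0,:],.115,T)[:,:2]
    r=cv2.minAreaRect((P*1000).astype(np.float32));print(n,r)
p=np.array([.6475,-.0255]);a=np.radians(-6.6);x=np.array([np.cos(a),np.sin(a)]);y=np.array([-x[1],x[0]])
for k in(-.062,0,.062):print("model",p-.045*x+k*y)
Q=ray(c,[(3,108),(82,90),(150,262),(63,279)],.03,T);print("tray",Q.mean(0),np.diff(Q,axis=0))
```

```text
cyan ((594.5741577148438, -81.88192749023438), (27.49479103088379, 60.74428939819336), 82.53784942626953)
mag ((602.028564453125, -20.146038055419922), (27.395509719848633, 59.31879425048828), 82.38333892822266)
yel ((610.6985473632812, 41.445457458496094), (27.39522361755371, 60.69856262207031), 82.42655944824219)
model [ 0.5957 -0.0819]
model [ 0.6028 -0.0203]
model [0.6099 0.0413]
tray [ 0.4698 -0.3428  0.03  ] [[ 0.0013  0.1102  0.    ]
 [ 0.2448  0.004  -0.    ]
 [-0.0017 -0.138   0.    ]]
```

Run:
```python
from h import *
go((.595,-.082,.135),83)
c=viewer.camera("top");print(ray(c,[(435,222),(487,222),(490,318),(437,318)],.03).round(4).tolist())
```

```text
pos [-0.0698, -0.0559, 0.2226] rot [0.02, 0.05, -5.48] rows 5.8
[[0.5966, -0.2903, 0.03], [0.5921, -0.425, 0.03], [0.3446, -0.4164, 0.03], [0.3485, -0.2819, 0.03]]
```

Request:
arm_command --delta_rot '[[0,0,-2],[0,0,-4],[0,0,-5.5],[0,0,-5.5],[0,0,-5.5],[0,0,-5.5],[0,0,-5.5],[0,0,-5.5],[0,0,-5.5],[0,0,-5.5]]' --delta_pos '[[-0.015,-0.012,0.03],[-0.03,-0.024,0.065],[-0.045,-0.036,0.1],[-0.06,-0.048,0.135],[-0.0685,-0.0559,0.17],[-0.0685,-0.0559,0.2],[-0.0685,-0.0559,0.215],[-0.0685,-0.0559,0.2226],[-0.0685,-0.0559,0.2226],[-0.0685,-0.0559,0.2226]]' --gripper '[1,1,1,1,1,1,1,1,1,1]'

```text
time: 19.22
position: [0.5939, -0.0821, 0.1352]
tool_rot: [0.061, 0.998, -0.0, 0.001]
ft_force: [-0.0, -0.8, -0.2]
grip_width: 0.0006
grip_force: 0.0
```

Press to z ≈ 0.1065.

Request:
arm_command --delta_rot '[[0,0,0],[0,0,0],[0,0,0],[0,0,0],[0,0,0],[0,0,0]]' --delta_pos '[[0,0,0.012],[0,0,0.019],[0,0,0.024],[0,0,0.028],[0,0,0.0295],[0,0,0.0295]]' --gripper '[1,1,1,1,1,1]'

```text
time: 19.72
position: [0.5943, -0.0822, 0.1074]
tool_rot: [0.061, 0.998, -0.0, 0.002]
ft_force: [-2.0, 1.3, 10.6]
grip_width: 0.0007
grip_force: 4.9
```

Request:
arm_command --delta_rot '[[0,0,0],[0,0,0],[0,0,0],[0,0,0],[0,0,0],[0,0,0],[0,0,0],[0,0,0]]' --delta_pos '[[0,0,-0.01],[0,0,-0.025],[0,0,-0.04],[0,0,-0.055],[0,0,-0.075],[0,0,-0.095],[0,0,-0.1],[0,0,-0.1]]' --gripper '[1,1,1,1,-0.1,-0.1,-0.1,-0.1]'

```text
time: 20.38
position: [0.5941, -0.0823, 0.207]
tool_rot: [0.061, 0.998, -0.001, 0.002]
ft_force: [0.3, 0.2, 0.0]
grip_width: 0.0194
grip_force: 0.0
```

Run:
```python
from h import *
c,T=wrist();cv2.imwrite("pics/w5.png",c["pixels"]);s=status.get_obs();print(s["position"],s["grip_width"],s["ft_force"])
go((.595,-.082,.117),83)
```

```text
[ 0.59313708 -0.08202895  0.20552672] 0.02320421499138836 [ 0.43266087 -0.15112659 -0.66945983]
pos [-0.0017, 0.0003, 0.0885] rot [-0.02, 0.07, 0.01] rows 2.1
```

View pics/w5.png

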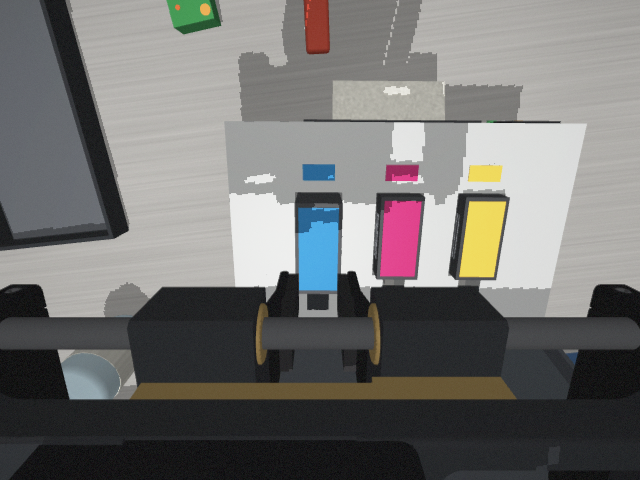

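Cyan has sprung up (top at 319,240). Grip and lift.

Request:
arm_command --delta_rot '[[0,0,0],[0,0,0],[0,0,0],[0,0,0],[0,0,0],[0,0,0],[0,0,0],[0,0,0],[0,0,0],[0,0,0],[0,0,0],[0,0,0]]' --delta_pos '[[0,0,0],[0,0,0],[0,0,0.015],[0,0,0.03],[0,0,0.05],[0,0,0.07],[0,0,0.085],[0,0,0.0885],[0,0,0.0885],[0,0,0.0885],[0,0,0.0885],[0,0,0.0885]]' --gripper '[-0.1,-0.1,-0.1,-0.1,-0.1,-0.1,-0.1,-0.1,1,1,1,1]'

```text
time: 21.43
position: [0.5938, -0.0822, 0.1175]
tool_rot: [0.061, 0.998, -0.0, 0.001]
ft_force: [-0.3, -0.0, -0.9]
grip_width: 0.0319
grip_force: 15.0
```

Request:
arm_command --delta_rot '[[0,0,0],[0,0,0],[0,0,0],[0,0,0],[0,0,0],[0,0,0],[0,0,0]]' --delta_pos '[[0,0,0],[0,0,-0.01],[0,0,-0.025],[0,0,-0.045],[0,0,-0.065],[0,0,-0.075],[0,0,-0.075]]' --gripper '[1,1,1,1,1,1,1]'

```text
time: 22.02
position: [0.5949, -0.0826, 0.195]
tool_rot: [0.061, 0.998, -0.001, 0.003]
ft_force: [-0.2, -0.5, -1.3]
grip_width: 0.032
grip_force: 15.0
```

Run:
```python
from h import *
s=status.get_obs();print(s["position"],s["grip_width"],s["grip_force"],s["ft_force"])
t=np.array([.470,-.351]);a=np.radians(-1.9);x=np.array([np.cos(a),np.sin(a)])
for k in(-.08,-.002,.076):
    q=t+k*x;print(q.round(4));go((*q,.19),88.1)
```

```text
[ 0.59486862 -0.08259044  0.19496982] 0.03200689043678731 14.999896469525993 [-0.2461805  -0.47909523 -1.25139504]
[ 0.39   -0.3483]
pos [0.171, -0.2887, 0.0042] rot [-0.1, 0.37, -5.09] rows 8.0
[ 0.468  -0.3509]
pos [0.0933, -0.2818, 0.0047] rot [-0.1, 0.37, -5.09] rows 7.1
[ 0.546  -0.3535]
pos [0.0156, -0.2749, 0.0052] rot [-0.1, 0.37, -5.09] rows 6.6
```

Request:
arm_command --delta_rot '[[0,0,-1],[0,0,-2],[0,0,-3],[0,0,-4],[0,0,-5],[0,0,-5],[0,0,-5],[0,0,-5],[0,0,-5],[0,0,-5],[0,0,-5],[0,0,-5]]' --delta_pos '[[0.001,-0.02,0],[0.003,-0.05,0],[0.005,-0.085,0],[0.007,-0.12,0],[0.009,-0.155,0],[0.011,-0.19,0],[0.013,-0.225,0],[0.015,-0.255,0.01],[0.0156,-0.2749,0.03],[0.0156,-0.2749,0.06],[0.0156,-0.2749,0.08],[0.0156,-0.2749,0.08]]' --gripper '[1,1,1,1,1,1,1,1,1,1,1,1]'

```text
time: 23.02
position: [0.5402, -0.3506, 0.1056]
tool_rot: [0.018, 1.0, 0.004, -0.005]
ft_force: [-1.3, 0.8, -0.9]
grip_width: 0.032
grip_force: 15.0
```

Run:
```python
from h import *
c,T=wrist();np.save("w6T.npy",T);cv2.imwrite("pics/w6.png",c["pixels"]);s=status.get_obs();print(s["position"],s["grip_width"],s["ft_force"])
go((.546,-.3535,.039),88.1)
```

```text
[ 0.54167334 -0.35127843  0.10805218] 0.03203046987445974 [ 0.66118702  0.89029453 -1.13088952]
pos [-0.0048, -0.0024, 0.069] rot [0.31, -0.35, -0.13] rows 1.7
```

View pics/w6.png

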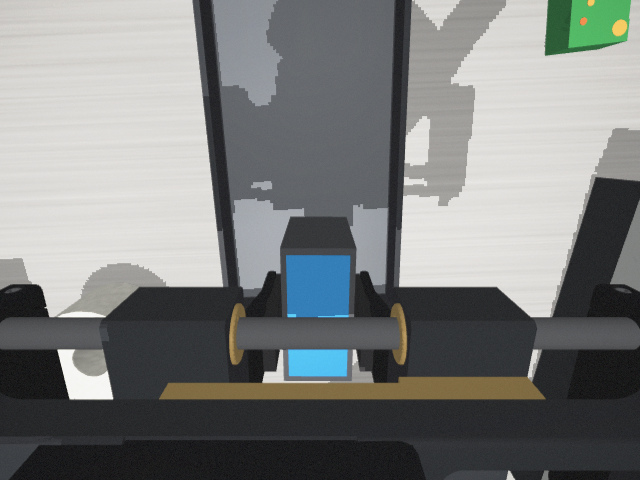

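Request:
arm_command --delta_rot '[[0,0,0],[0,0,0],[0,0,0],[0,0,0],[0,0,0],[0,0,0],[0,0,0]]' --delta_pos '[[0,0,0.02],[0,0,0.04],[0,0,0.055],[0,0,0.064],[0,0,0.069],[0,0,0.07],[0,0,0.07]]' --gripper '[1,1,1,1,1,1,1]'

```text
time: 23.65
position: [0.5447, -0.3532, 0.0423]
tool_rot: [0.017, 1.0, -0.0, 0.001]
ft_force: [0.3, 0.4, -0.5]
grip_width: 0.0318
grip_force: 15.0
```

Request:
arm_command --delta_rot '[[0,0,0],[0,0,0],[0,0,0],[0,0,0],[0,0,0],[0,0,0],[0,0,0],[0,0,0],[0,0,0],[0,0,0],[0,0,0],[0,0,0]]' --delta_pos '[[0.002,0,0.003],[0.002,0,0.005],[0.002,0,0.0055],[0.002,0,0.0055],[0.002,0,0.0055],[0.002,0,0.0055],[0.002,0,0.0],[0.002,0,-0.03],[0.002,0,-0.06],[0.002,0,-0.09],[0.002,0,-0.12],[0.002,0,-0.15]]' --gripper '[1,1,1,-0.1,-0.1,-0.1,-0.1,-0.1,-0.1,-0.1,-0.1,-0.1]'

```text
time: 24.65
position: [0.5419, -0.3527, 0.1934]
tool_rot: [0.017, 1.0, -0.0, 0.0]
ft_force: [0.1, -1.3, 0.3]
grip_width: 0.0483
grip_force: 0.0
```

Run:
```python
from h import *
s=status.get_obs();print(s["position"],s["grip_width"])
go((.6025,-.0202,.18),83)
c=viewer.camera("top");im=c["pixels"];cv2.imwrite("pics/t6.png",cv2.resize(im[100:360,140:540],None,fx=2,fy=2))
```

```text
[ 0.54189284 -0.35274123  0.19340142] 0.04827894125416264
pos [-0.049, 0.3345, 0.0134] rot [-0.01, 0.01, 5.0] rows 8.1
```

View pics/t6.png

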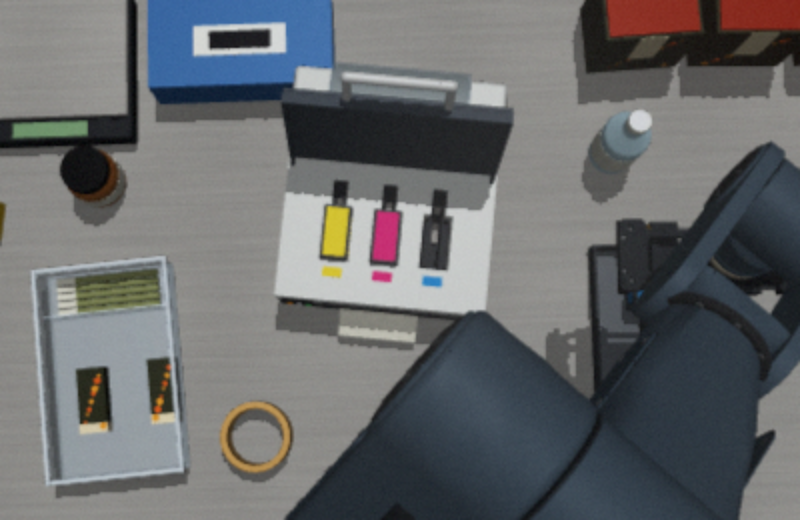

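Cover fully open, cyan bay empty, cyan in the tray, both cartons inside the tote. Next magenta.

Request:
arm_command --delta_rot '[[0,0,0],[0,0,1],[0,0,2],[0,0,3],[0,0,4],[0,0,5],[0,0,5],[0,0,5],[0,0,5],[0,0,5],[0,0,5],[0,0,5]]' --delta_pos '[[-0.003,0.02,0],[-0.008,0.055,0],[-0.014,0.095,0],[-0.02,0.135,0],[-0.026,0.175,0],[-0.032,0.215,0],[-0.038,0.255,0],[-0.044,0.295,0],[-0.048,0.325,0.01],[-0.049,0.334,0.03],[-0.049,0.3345,0.055],[-0.049,0.3345,0.058]]' --gripper '[1,1,1,1,1,1,1,1,1,1,1,1]'

```text
time: 25.7
position: [0.5999, -0.0183, 0.1302]
tool_rot: [0.06, 0.998, 0.001, -0.004]
ft_force: [0.5, 0.1, 0.3]
grip_width: 0.0
grip_force: 0.0
```

Request:
arm_command --delta_rot '[[0,0,0],[0,0,0],[0,0,0],[0,0,0]]' --delta_pos '[[0,0,0.002],[0,0,0.004],[0,0,0.006],[0,0,0.006]]' --gripper '[1,1,1,1]'

```text
time: 26.03
position: [0.6033, -0.0212, 0.1283]
tool_rot: [0.062, 0.998, -0.0, 0.001]
ft_force: [-0.0, 0.2, 0.3]
grip_width: 0.0003
grip_force: 0.0
```

Request:
arm_command --delta_rot '[[0,0,0],[0,0,0],[0,0,0],[0,0,0],[0,0,0],[0,0,0]]' --delta_pos '[[0,0.001,0.006],[0,0.001,0.013],[0,0.001,0.018],[0,0.001,0.022],[0,0.001,0.0235],[0,0.001,0.0235]]' --gripper '[1,1,1,1,1,1]'

```text
time: 26.53
position: [0.6039, -0.0198, 0.1072]
tool_rot: [0.061, 0.998, -0.0, 0.001]
ft_force: [-3.3, -0.1, 18.9]
grip_width: 0.0006
grip_force: 9.6
```

Request:
arm_command --delta_rot '[[0,0,0],[0,0,0],[0,0,0],[0,0,0],[0,0,0],[0,0,0],[0,0,0],[0,0,0],[0,0,0],[0,0,0],[0,0,0],[0,0,0]]' --delta_pos '[[0,0,-0.01],[0,0,-0.025],[0,0,-0.04],[0,0,-0.055],[0,0,-0.06],[0,0,-0.06],[0,0,-0.06],[0,0,-0.06],[0,0,-0.06],[0,0,-0.06],[0,0,-0.06],[0,0,-0.06]]' --gripper '[1,1,1,-0.1,-0.1,-0.1,-0.1,-0.1,-0.1,-0.1,-0.1,-0.1]'

```text
time: 27.53
position: [0.6026, -0.0193, 0.1635]
tool_rot: [0.061, 0.998, 0.0, -0.0]
ft_force: [0.5, -0.2, -0.2]
grip_width: 0.0459
grip_force: 0.0
```

Run:
```python
from h import *
s=status.get_obs();print(s["position"],s["grip_width"])
c,T=wrist();im=c["pixels"];hsv=cv2.cvtColor(im,cv2.COLOR_BGR2HSV)
m=cv2.inRange(hsv,(155,110,60),(178,255,255));n,_,st,ce=cv2.connectedComponentsWithStats(m)
for i in range(1,n):
    if st[i,4]>300:
        x,y,w,h=st[i,:4];A,B=ray(c,[(x,y+5),(x+w,y+5)],.115,T),ray(c,[(x,y+5),(x+w,y+5)],.141,T);print(st[i],A[1]-A[0],B[1]-B[0])
go((.6025,-.0203,.117),83)
```

```text
[ 0.60261065 -0.01928472  0.16350703] 0.04589038850529803
[297 171  38  19 703] [0.00279998 0.0225814  0.        ] [0.00245532 0.01980175 0.        ]
[ 291  225   50   93 4457] [0.0038562  0.03107275 0.        ] [0.00338152 0.02724787 0.        ]
pos [0.0, -0.001, 0.0467] rot [0.0, -0.03, 0.0] rows 1.1
```

Magenta has popped (width matches 0.141 height). Grip and lift.

Request:
arm_command --delta_rot '[[0,0,0],[0,0,0],[0,0,0],[0,0,0],[0,0,0],[0,0,0],[0,0,0],[0,0,0],[0,0,0],[0,0,0]]' --delta_pos '[[0,-0.001,0.015],[0,-0.001,0.03],[0,-0.001,0.043],[0,-0.001,0.0467],[0,-0.001,0.0467],[0,-0.001,0.0467],[0,-0.001,0.0467],[0,-0.001,0.0467],[0,-0.001,0.0467],[0,-0.001,0.0467]]' --gripper '[-0.1,-0.1,-0.1,-0.1,-0.1,1,1,1,1,1]'

```text
time: 28.42
position: [0.6033, -0.0204, 0.1181]
tool_rot: [0.061, 0.998, -0.0, 0.001]
ft_force: [0.1, -0.1, 0.3]
grip_width: 0.0322
grip_force: 15.0
```

Request:
arm_command --delta_rot '[[0,0,0],[0,0,0],[0,0,0],[0,0,0],[0,0,0],[0,0,0],[0,0,0]]' --delta_pos '[[0,0,-0.01],[0,0,-0.025],[0,0,-0.045],[0,0,-0.07],[0,0,-0.09],[0,0,-0.09],[0,0,-0.09]]' --gripper '[1,1,1,1,1,1,1]'

```text
time: 29.0
position: [0.6033, -0.0204, 0.2089]
tool_rot: [0.061, 0.998, -0.0, 0.002]
ft_force: [-0.6, -0.7, -1.1]
grip_width: 0.0316
grip_force: 15.0
```

Run:
```python
from h import *
s=status.get_obs();print(s["position"],s["grip_width"],s["grip_force"],s["ft_force"])
go((.464,-.351,.13),88.1)
```

```text
[ 0.60326187 -0.0204129   0.20888014] 0.03156516532608185 14.999837035720702 [-0.62530619 -0.6593767  -1.07821018]
pos [0.0982, -0.3451, 0.0787] rot [-0.03, 0.17, -5.09] rows 8.8
```

Request:
arm_command --delta_rot '[[0,0,0],[0,0,-1],[0,0,-2],[0,0,-3],[0,0,-4],[0,0,-5],[0,0,-5],[0,0,-5],[0,0,-5],[0,0,-5],[0,0,-5],[0,0,-5]]' --delta_pos '[[0.005,-0.02,0],[0.015,-0.055,0],[0.026,-0.094,0],[0.037,-0.133,0],[0.048,-0.172,0],[0.059,-0.211,0],[0.07,-0.25,0],[0.081,-0.289,0],[0.091,-0.325,0],[0.097,-0.343,0.02],[0.0985,-0.3451,0.05],[0.0985,-0.3451,0.07]]' --gripper '[1,1,1,1,1,1,1,1,1,1,1,1]'

```text
time: 30.0
position: [0.4604, -0.3515, 0.1342]
tool_rot: [0.019, 1.0, 0.001, -0.001]
ft_force: [-0.9, 0.6, -0.7]
grip_width: 0.0321
grip_force: 15.0
```

Request:
arm_command --delta_rot '[[0,0,0],[0,0,0],[0,0,0],[0,0,0]]' --delta_pos '[[0,0,0.01],[0,0,0.025],[0,0,0.025],[0,0,0.025]]' --gripper '[1,1,1,1]'

```text
time: 30.33
position: [0.4624, -0.3498, 0.1113]
tool_rot: [0.017, 1.0, 0.001, -0.001]
ft_force: [-0.5, 0.9, -0.6]
grip_width: 0.0319
grip_force: 15.0
```

Run:
```python
from h import *
s=status.get_obs();print(s["position"],s["grip_width"],s["grip_force"],s["ft_force"])
go((.4635,-.351,.037),88.1)
```

```text
[ 0.46236987 -0.34980312  0.11129317] 0.031941437598304444 14.999870758474572 [-0.45730932  0.92541007 -0.64197809]
pos [-0.0013, -0.0013, 0.0743] rot [0.13, -0.13, -0.07] rows 1.8
```

Request:
arm_command --delta_rot '[[0,0,0],[0,0,0],[0,0,0],[0,0,0],[0,0,0],[0,0,0],[0,0,0],[0,0,0]]' --delta_pos '[[0,0,0.02],[0,0,0.04],[0,0,0.058],[0,0,0.068],[0,0,0.072],[0,0,0.0735],[0,0,0.0735],[0,0,0.0735]]' --gripper '[1,1,1,1,1,1,1,1]'

```text
time: 31.0
position: [0.4635, -0.3514, 0.0398]
tool_rot: [0.017, 1.0, -0.001, 0.001]
ft_force: [0.6, 0.4, -0.5]
grip_width: 0.0318
grip_force: 15.0
```

Request:
arm_command --delta_rot '[[0,0,0],[0,0,0],[0,0,0],[0,0,0],[0,0,0],[0,0,0],[0,0,0],[0,0,0],[0,0,0],[0,0,0]]' --delta_pos '[[0,0,0.0],[0,0,0.0],[0,0,0],[0,0,0],[0,0,-0.02],[0,0,-0.05],[0,0,-0.08],[0,0,-0.11],[0,0,-0.14],[0,0,-0.155]]' --gripper '[-0.1,-0.1,-0.1,-0.1,-0.1,-0.1,-0.1,-0.1,-0.1,-0.1]'

```text
time: 31.83
position: [0.4641, -0.3521, 0.1978]
tool_rot: [0.017, 1.0, -0.002, 0.002]
ft_force: [0.3, -1.0, -0.7]
grip_width: 0.0479
grip_force: 0.0
```

Run:
```python
from h import *
s=status.get_obs();print(s["position"],s["grip_width"])
go((.610,.0415,.135),83)
```

```text
[ 0.46408064 -0.35208952  0.19779402] 0.0478812070746729
pos [-0.1319, 0.3987, 0.0616] rot [-0.25, 0.26, 5.01] rows 10.2
```

Request:
arm_command --delta_rot '[[0,0,0],[0,0,1],[0,0,2],[0,0,3],[0,0,4],[0,0,5],[0,0,5],[0,0,5],[0,0,5],[0,0,5],[0,0,5],[0,0,5]]' --delta_pos '[[-0.006,0.02,0],[-0.018,0.055,0],[-0.031,0.094,0],[-0.044,0.133,0],[-0.057,0.172,0],[-0.07,0.211,0],[-0.083,0.25,0],[-0.096,0.289,0],[-0.109,0.328,0],[-0.121,0.365,0],[-0.13,0.393,0.02],[-0.1315,0.3987,0.05]]' --gripper '[1,1,1,1,1,1,1,1,1,1,1,1]'

```text
time: 32.83
position: [0.6125, 0.0478, 0.1466]
tool_rot: [0.059, 0.998, 0.001, 0.005]
ft_force: [-0.3, -0.1, 0.6]
grip_width: 0.0005
grip_force: 0.0
```

Request:
arm_command --delta_rot '[[0,0,0],[0,0,0],[0,0,0],[0,0,0]]' --delta_pos '[[0,0,0.01],[0,0,0.015],[0,0,0.015],[0,0,0.015]]' --gripper '[1,1,1,1]'

```text
time: 33.17
position: [0.6084, 0.0417, 0.1294]
tool_rot: [0.062, 0.998, -0.0, 0.0]
ft_force: [-0.5, 0.1, 0.0]
grip_width: 0.0006
grip_force: 0.0
```

Request:
arm_command --delta_rot '[[0,0,0],[0,0,0],[0,0,0],[0,0,0],[0,0,0],[0,0,0]]' --delta_pos '[[-0.001,0,0.006],[-0.001,0,0.013],[-0.001,0,0.018],[-0.001,0,0.022],[-0.001,0,0.0235],[-0.001,0,0.0235]]' --gripper '[1,1,1,1,1,1]'

```text
time: 33.67
position: [0.6105, 0.042, 0.1073]
tool_rot: [0.061, 0.998, -0.001, 0.002]
ft_force: [-1.3, -2.5, 10.9]
grip_width: 0.0006
grip_force: 5.5
```

Request:
arm_command --delta_rot '[[0,0,0],[0,0,0],[0,0,0],[0,0,0],[0,0,0],[0,0,0],[0,0,0],[0,0,0],[0,0,0],[0,0,0],[0,0,0],[0,0,0]]' --delta_pos '[[0,0,-0.01],[0,0,-0.025],[0,0,-0.04],[0,0,-0.055],[0,0,-0.06],[0,0,-0.06],[0,0,-0.06],[0,0,-0.06],[0,0,-0.06],[0,0,-0.06],[0,0,-0.06],[0,0,-0.06]]' --gripper '[1,1,1,-0.1,-0.1,-0.1,-0.1,-0.1,-0.1,-0.1,-0.1,-0.1]'

```text
time: 34.67
position: [0.609, 0.0429, 0.1648]
tool_rot: [0.061, 0.998, 0.0, -0.0]
ft_force: [0.0, 0.2, -0.3]
grip_width: 0.0461
grip_force: 0.0
```

Run:
```python
from h import *
s=status.get_obs();print(s["position"],s["grip_width"])
c,T=wrist();im=c["pixels"];hsv=cv2.cvtColor(im,cv2.COLOR_BGR2HSV)
m=cv2.inRange(hsv,(22,110,60),(34,255,255));n,_,st,ce=cv2.connectedComponentsWithStats(m)
for i in range(1,n):
    if st[i,4]>300:
        x,y,w,h=st[i,:4];A,B=ray(c,[(x,y+5),(x+w,y+5)],.115,T),ray(c,[(x,y+5),(x+w,y+5)],.141,T);print(st[i],A[1]-A[0],B[1]-B[0])
go((.610,.0415,.117),83)
```

```text
[0.6089729  0.04294103 0.16477212] 0.046128830415984395
[296 174  38  19 708] [0.00282436 0.02277228 0.        ] [0.00247878 0.0199859  0.        ]
[ 290  227   50   91 4333] [0.00388665 0.03131195 0.        ] [0.00341109 0.02748067 0.        ]
pos [-0.0012, -0.0013, 0.0479] rot [0.0, -0.04, 0.0] rows 1.1
```

Request:
arm_command --delta_rot '[[0,0,0],[0,0,0],[0,0,0],[0,0,0],[0,0,0],[0,0,0],[0,0,0],[0,0,0],[0,0,0],[0,0,0]]' --delta_pos '[[-0.001,-0.001,0.015],[-0.001,-0.001,0.03],[-0.001,-0.001,0.043],[-0.001,-0.001,0.0479],[-0.001,-0.001,0.0479],[-0.001,-0.001,0.0479],[-0.001,-0.001,0.0479],[-0.001,-0.001,0.0479],[-0.001,-0.001,0.0479],[-0.001,-0.001,0.0479]]' --gripper '[-0.1,-0.1,-0.1,-0.1,-0.1,1,1,1,1,1]'

```text
time: 35.55
position: [0.6107, 0.0417, 0.1182]
tool_rot: [0.061, 0.998, -0.0, 0.001]
ft_force: [0.2, -0.0, 0.2]
grip_width: 0.0324
grip_force: 14.9
```

Request:
arm_command --delta_rot '[[0,0,0],[0,0,0],[0,0,0],[0,0,0],[0,0,0],[0,0,0],[0,0,0]]' --delta_pos '[[0,0,-0.01],[0,0,-0.025],[0,0,-0.045],[0,0,-0.07],[0,0,-0.09],[0,0,-0.09],[0,0,-0.09]]' --gripper '[1,1,1,1,1,1,1]'

```text
time: 36.13
position: [0.6106, 0.0418, 0.209]
tool_rot: [0.061, 0.998, -0.0, 0.002]
ft_force: [-0.6, -0.4, -0.7]
grip_width: 0.0319
grip_force: 14.9
```

Run:
```python
from h import *
s=status.get_obs();print(s["position"],s["grip_width"],s["grip_force"],s["ft_force"])
go((.388,-.3485,.13),88.1)
```

```text
[0.61063306 0.04182191 0.20899871] 0.03189553446159091 14.940171372145414 [-0.61132973 -0.381238   -0.73304485]
pos [0.1737, -0.4145, 0.0784] rot [-0.0, 0.18, -5.09] rows 10.9
```

Request:
arm_command --delta_rot '[[0,0,0],[0,0,-1],[0,0,-2],[0,0,-3],[0,0,-4],[0,0,-5],[0,0,-5],[0,0,-5],[0,0,-5],[0,0,-5],[0,0,-5],[0,0,-5]]' --delta_pos '[[0.008,-0.02,0],[0.022,-0.053,0],[0.038,-0.09,0],[0.054,-0.128,0],[0.07,-0.166,0],[0.086,-0.204,0],[0.102,-0.242,0],[0.118,-0.28,0],[0.134,-0.318,0],[0.15,-0.356,0],[0.165,-0.393,0],[0.1737,-0.4145,0.01]]' --gripper '[1,1,1,1,1,1,1,1,1,1,1,1]'

```text
time: 37.13
position: [0.3854, -0.3523, 0.1975]
tool_rot: [0.019, 1.0, -0.001, 0.0]
ft_force: [0.1, -0.2, -0.9]
grip_width: 0.0319
grip_force: 14.9
```

Request:
arm_command --delta_rot '[[0,0,0],[0,0,0],[0,0,0],[0,0,0],[0,0,0],[0,0,0]]' --delta_pos '[[0,0,0.02],[0,0,0.04],[0,0,0.06],[0,0,0.085],[0,0,0.085],[0,0,0.085]]' --gripper '[1,1,1,1,1,1]'

```text
time: 37.63
position: [0.3858, -0.3467, 0.1105]
tool_rot: [0.018, 1.0, 0.002, -0.002]
ft_force: [0.4, 0.2, -0.6]
grip_width: 0.0318
grip_force: 14.9
```

Run:
```python
from h import *
np.set_printoptions(precision=4,suppress=True)
s=status.get_obs();print(s["position"],s["grip_width"],s["grip_force"],s["ft_force"])
go((.388,-.3485,.039),88.1)
c,T=wrist();cv2.imwrite("pics/w8.png",c["pixels"]);np.save("w8T.npy",T)
```

```text
[ 0.3858 -0.3467  0.1105] 0.03181466982036899 14.940245188772678 [ 0.394   0.2269 -0.6494]
pos [-0.0025, -0.0021, 0.0715] rot [0.28, -0.22, -0.11] rows 1.7
```

View pics/w8.png

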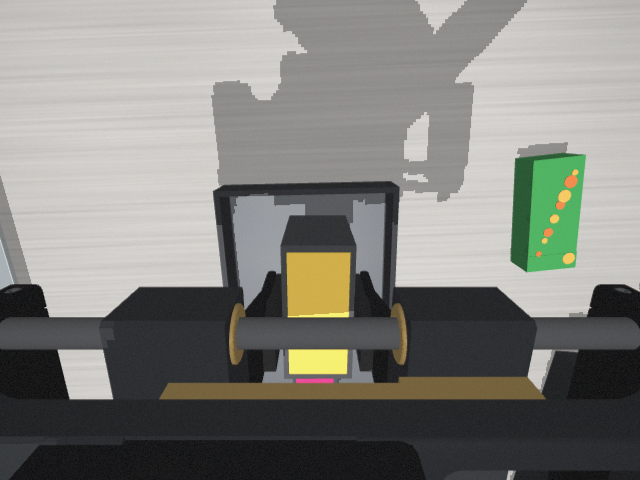

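Near tray wall inner rim at about row 193; check its x before lowering.

Run:
```python
from h import *
c=viewer.camera("wrist");print(ray(c,[(307,186),(307,193),(220,190),(397,186)],.03,np.load("w8T.npy")).round(4))
```

```text
[[ 0.3432 -0.3514  0.03  ]
 [ 0.3482 -0.3516  0.03  ]
 [ 0.3438 -0.4121  0.03  ]
 [ 0.3456 -0.2888  0.03  ]]
```

Request:
arm_command --delta_rot '[[0,0,0],[0,0,0],[0,0,0],[0,0,0],[0,0,0],[0,0,0],[0,0,0],[0,0,0]]' --delta_pos '[[0,0,0.02],[0,0,0.04],[0,0,0.058],[0,0,0.067],[0,0,0.071],[0,0,0.0725],[0,0,0.0725],[0,0,0.0725]]' --gripper '[1,1,1,1,1,1,1,1]'

```text
time: 38.4
position: [0.3877, -0.3491, 0.0409]
tool_rot: [0.017, 1.0, -0.001, 0.001]
ft_force: [-0.4, -1.1, -1.4]
grip_width: 0.0321
grip_force: 14.9
```

Request:
arm_command --delta_rot '[[0,0,0],[0,0,0],[0,0,0],[0,0,0],[0,0,0],[0,0,0],[0,0,0],[0,0,0],[0,0,0],[0,0,0]]' --delta_pos '[[0,0,0.0],[0,0,0.0],[0,0,0],[0,0,0],[0,0,-0.02],[0,0,-0.05],[0,0,-0.09],[0,0,-0.13],[0,0,-0.17],[0,0,-0.21]]' --gripper '[-0.1,-0.1,-0.1,-0.1,-0.1,-0.1,-0.1,-0.1,-0.1,-0.1]'

```text
time: 39.23
position: [0.3868, -0.3479, 0.2519]
tool_rot: [0.017, 1.0, 0.0, -0.0]
ft_force: [0.5, -0.4, -0.2]
grip_width: 0.0478
grip_force: 0.0
```

Run:
```python
from h import *
s=status.get_obs();print(s["position"],s["grip_width"])
go((.545,-.012,.42),-6.6)
p=np.array([.6475,-.0255]);a=np.radians(-6.6);x=np.array([np.cos(a),np.sin(a)])
print("bar open", p+(.04+.215*np.cos(np.radians(79.7))+.004)*x)
```

```text
[ 0.38677049 -0.34791395  0.25193344] 0.04776063451452928
pos [-0.1464, 0.3412, -0.168] rot [0.0, -0.01, 94.6] rows 13.2
bar open [ 0.72939611 -0.0349757 ]
```

Request:
arm_command --delta_rot '[[0,0,7],[0,0,14],[0,0,21],[0,0,28],[0,0,35],[0,0,42],[0,0,49],[0,0,56],[0,0,63],[0,0,70],[0,0,77],[0,0,84]]' --delta_pos '[[-0.005,0.015,-0.015],[-0.016,0.04,-0.03],[-0.03,0.07,-0.045],[-0.043,0.1,-0.06],[-0.056,0.13,-0.075],[-0.069,0.16,-0.09],[-0.082,0.19,-0.105],[-0.095,0.22,-0.12],[-0.108,0.25,-0.135],[-0.121,0.28,-0.15],[-0.134,0.31,-0.16],[-0.1464,0.3412,-0.168]]' --gripper '[0.15,0.15,0.15,0.15,0.15,0.15,0.15,0.15,0.15,0.15,0.15,0.15]' --grip_force 25

```text
time: 40.23
position: [0.5453, -0.0123, 0.4189]
tool_rot: [0.673, 0.74, 0.0, 0.001]
ft_force: [0.3, -0.7, 0.3]
grip_width: 0.0372
grip_force: 0.0
```

Run:
```python
from h import *
s=status.get_obs();print(s["position"],s["grip_width"])
go((.725,-.036,.405),-6.6)
c=viewer.camera("top");im=c["pixels"];cv2.imwrite("pics/t9.png",cv2.resize(im[90:350,140:540],None,fx=2,fy=2))
```

```text
[ 0.54532528 -0.01233542  0.41891306] 0.03717099095119648
pos [-0.0405, 0.1766, 0.0142] rot [0.1, 0.03, 12.02] rows 4.4
```

View pics/t9.png

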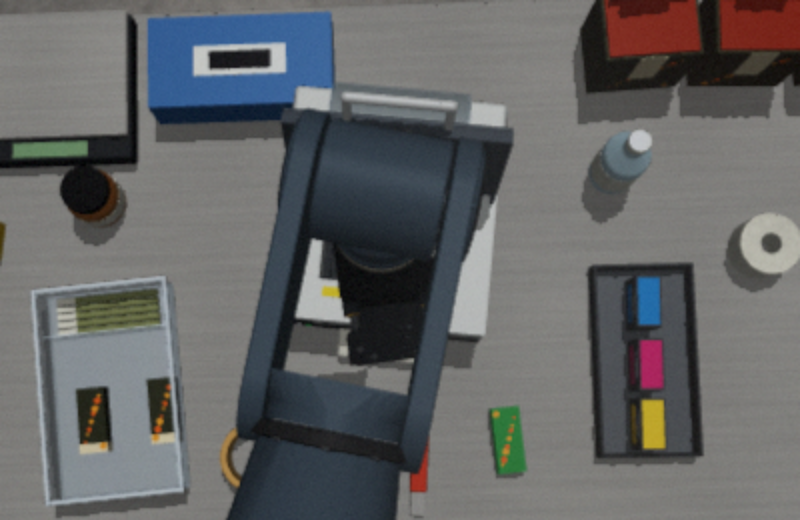

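All three cartridges stand separately in the tray; handle at crop (400,101). Go and grip the handle again.

Request:
arm_command --delta_rot '[[0,0,3],[0,0,6],[0,0,9],[0,0,12],[0,0,12],[0,0,12],[0,0,12],[0,0,12],[0,0,12]]' --delta_pos '[[-0.005,0.02,0],[-0.012,0.05,0],[-0.02,0.085,0.005],[-0.028,0.12,0.01],[-0.036,0.155,0.014],[-0.04,0.174,0.014],[-0.041,0.179,0.014],[-0.041,0.179,0.014],[-0.041,0.179,0.014]]' --gripper '[0.15,0.15,0.15,0.15,0.15,0.15,0.15,0.15,0.15]'

```text
time: 41.03
position: [0.7261, -0.0366, 0.4033]
tool_rot: [0.744, 0.668, -0.001, -0.001]
ft_force: [0.3, -0.3, 0.4]
grip_width: 0.0371
grip_force: 0.0
```

Run:
```python
from h import *
c=viewer.camera("top");print(ray(c,[(312.5,138.5),(367.5,142)],.332).mean(0).round(4)); print(status.get_obs()["position"])
go((.7285,-.0377,.3134),-6.6)
```

```text
[ 0.7276 -0.0402  0.332 ]
[ 0.72585002 -0.03647606  0.40397081]
pos [-0.0009, 0.0028, 0.0906] rot [-0.05, 0.0, 0.38] rows 2.2
```

Request:
arm_command --delta_rot '[[0,0,0],[0,0,0],[0,0,0],[0,0,0],[0,0,0],[0,0,0],[0,0,0],[0,0,0],[0,0,0],[0,0,0],[0,0,0]]' --delta_pos '[[-0.001,0.002,0.02],[-0.001,0.0028,0.04],[-0.001,0.0028,0.065],[-0.001,0.0028,0.08],[-0.001,0.0028,0.0906],[-0.001,0.0028,0.0906],[-0.001,0.0028,0.0906],[-0.001,0.0028,0.0906],[-0.001,0.0028,0.0906],[-0.001,0.0028,0.0906],[-0.001,0.0028,0.0906]]' --gripper '[0.15,0.15,0.15,0.15,0.15,0.15,1,1,1,1,1]'

```text
time: 42.0
position: [0.7298, -0.038, 0.314]
tool_rot: [0.745, 0.668, 0.0, 0.0]
ft_force: [-5.5, 0.3, 6.3]
grip_width: 0.0118
grip_force: 12.5
```

Request:
arm_command --delta_rot '[[0,0,0],[0,0,0],[0,0,0],[0,0,0],[0,0,0],[0,0,0],[0,0,0],[0,0,0],[0,0,0],[0,0,0],[0,0,0],[0,0,0]]' --delta_pos '[[0,-0.0196,-0.0031],[0,-0.0383,-0.0042],[0,-0.057,-0.0037],[0,-0.0757,-0.0016],[0,-0.0941,0.0021],[0,-0.112,0.0074],[0,-0.1295,0.0142],[0,-0.1463,0.0226],[0,-0.1623,0.0324],[0,-0.1774,0.0435],[0,-0.1915,0.056],[0,-0.2044,0.0695]]' --gripper '[1,1,1,1,1,1,1,1,1,1,1,1]'

```text
time: 43.0
position: [0.5276, -0.0128, 0.2446]
tool_rot: [0.745, 0.667, 0.004, 0.0]
ft_force: [4.0, 7.8, -0.6]
grip_width: 0.0113
grip_force: 25.0
```

Request:
arm_command --delta_rot '[[0,0,0],[0,0,0],[0,0,0],[0,0,0],[0,0,0],[0,0,0],[0,0,0],[0,0,0],[0,0,0],[0,0,0]]' --delta_pos '[[0,-0.0117,0.0147],[0,-0.0221,0.0303],[0,-0.031,0.0468],[0,-0.0385,0.064],[0,-0.0446,0.0818],[0,-0.0489,0.1],[0,-0.0517,0.1186],[0,-0.0527,0.1298],[0,-0.0529,0.1353],[0,-0.0529,0.1353]]' --gripper '[1,1,1,1,1,1,1,1,1,1]'

```text
time: 43.83
position: [0.4744, -0.0077, 0.1073]
tool_rot: [0.746, 0.666, 0.002, -0.002]
ft_force: [2.6, 9.5, -1.5]
grip_width: 0.0109
grip_force: 25.0
```

Request:
arm_command --delta_rot '[[0,0,0],[0,0,0],[0,0,0],[0,0,0]]' --delta_pos '[[0,0,0.003],[0,0,0.006],[0,0,0.006],[0,0,0.006]]' --gripper '[1,1,1,1]'

```text
time: 44.17
position: [0.4743, -0.0079, 0.1042]
tool_rot: [0.745, 0.667, 0.002, -0.001]
ft_force: [-1.5, 9.3, 16.8]
grip_width: 0.0112
grip_force: 25.0
```

Request:
arm_command --delta_rot '[[0,0,0],[0,0,0],[0,0,0],[0,0,0],[0,0,0],[0,0,0],[0,0,0],[0,0,0],[0,0,0]]' --delta_pos '[[0,0,0.004],[0,0,0.003],[0,0,0.003],[0,0,0.003],[0,0,0.003],[0,0,-0.02],[0,0,-0.05],[0,0,-0.09],[0,0,-0.1]]' --gripper '[1,0.15,0.15,0.15,0.15,0.15,0.15,0.15,0.15]'

```text
time: 44.92
position: [0.4769, -0.0108, 0.2064]
tool_rot: [0.745, 0.668, 0.002, 0.003]
ft_force: [-0.7, -0.9, 0.1]
grip_width: 0.0369
grip_force: 0.0
```

Request:
arm_command --delta_rot '[[0,0,0],[0,0,0],[0,0,0],[0,0,0],[0,0,0],[0,0,0]]' --delta_pos '[[0,0.02,0],[0,0.05,0],[0,0.075,0],[0,0.08,0.02],[0,0.08,0.04],[0,0.08,0.04]]' --gripper '[1,1,1,1,1,1]'

```text
time: 45.42
position: [0.5513, -0.0185, 0.1584]
tool_rot: [0.745, 0.668, -0.002, -0.003]
ft_force: [-1.0, -0.1, 0.6]
grip_width: 0.0055
grip_force: 0.0
```

Press lightly on the cover front to verify that it is seated (top should be at 0.125).

Request:
arm_command --delta_rot '[[0,0,0],[0,0,0],[0,0,0],[0,0,0],[0,0,0],[0,0,0],[0,0,0]]' --delta_pos '[[0,0,0.015],[0,0,0.027],[0,0,0.034],[0,0,0.038],[0,0,0.041],[0,0,0.041],[0,0,0.041]]' --gripper '[1,1,1,1,1,1,1]'

```text
time: 46.0
position: [0.5527, -0.0186, 0.1252]
tool_rot: [0.744, 0.668, -0.0, -0.0]
ft_force: [-7.8, 0.3, 23.4]
grip_width: 0.0003
grip_force: 11.5
```

Seated at 0.125. Retreat: up, then back and to the side, and take a final look.

Request:
arm_command --delta_rot '[[0,0,0],[0,0,0],[0,0,0],[0,0,0],[0,0,0],[0,0,0],[0,0,0],[0,0,0],[0,0,0],[0,0,0],[0,0,0],[0,0,0]]' --delta_pos '[[0,0,-0.01],[0,0,-0.03],[0,0,-0.06],[0,0,-0.1],[0.01,-0.01,-0.14],[0.03,-0.03,-0.17],[0.06,-0.05,-0.18],[0.095,-0.07,-0.18],[0.13,-0.09,-0.18],[0.165,-0.1,-0.18],[0.2,-0.1,-0.18],[0.2,-0.1,-0.18]]' --gripper '[1,1,1,1,1,1,1,1,1,1,1,1]'

```text
time: 47.0
position: [0.4753, 0.1962, 0.3024]
tool_rot: [0.743, 0.67, 0.002, -0.0]
ft_force: [-0.2, 0.0, 0.3]
grip_width: 0.0005
grip_force: 0.0
```

Run:
```python
from h import *
print(status.get_obs()["position"])
a=viewer.camera("top")["pixels"][90:350,140:540]; b=viewer.camera("scene")["pixels"][170:360,160:560]
cv2.imwrite("pics/fin.png",cv2.resize(np.vstack([a,b]),None,fx=1.3,fy=1.3))
```

```text
[0.47530536 0.19623093 0.30235332]
```

View pics/fin.png

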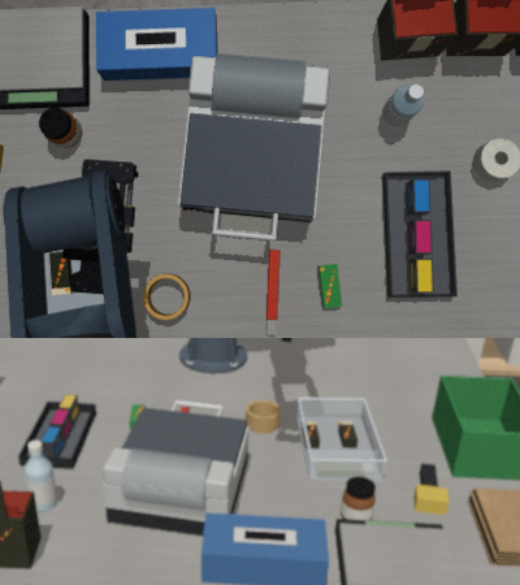

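The cover is shut, the three cartridges stand in the tray, both cartons are in the tote, and nothing else has been moved.

```bash
python3 -c "
from rig import robot
print(robot.hand_in())"
```

```text
the job is handed in; nothing more can be done
None
```

I finished the job and handed it in at about 47 s of the 210 s allowed: both cartons on the cover are in the clear tote, all three cartridges stand separately on the tray floor, the ink cover is shut, and nothing else was disturbed.

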